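# Fit the snack box into the middle of a tight lunch-tin rack

## Robot

A 6-joint arm with a two-finger parallel gripper is mounted at the origin on the work surface. World frame = base frame: x ahead of the robot, y to its left, z up, the work surface at z = 0. Lengths are in m, angles in rad, forces in N, time in s.
With the tool pointing down it reaches from about 0.35 to 0.875 m from the base axis. Payload 4.2 kg.
Tool frame: the origin (TCP) lies midway between the tips of the shut fingers; the grasp point (between the pads) lies manip.tcp_to_grasp behind it (manip.tcp_to_grasp is the distance from the TCP to the grasp point, in m); z points along the fingers, x is the direction in which the jaws open and shut, and the axes are right-handed (so a half turn about z gives the same grasp; the last joint's range is limited). The gripper opens to 87 mm and grips with 3 to 60 N. Pads are 19 mm wide; open, the fingers measure 117 mm over their backs; the gripper's body (75 mm by 190 mm) begins 51 mm behind the grasp point.
Start: joints at [1.405, 0.385, 0.008, 0, -1.194, -0.259], TCP at [0.258, 0.569, 0.223] pointing down, gripper open.
Joint ranges: [-3.14, 3.14], [-1.21, 2.06], [-1.07, 1.41], [-3.16, 2.05], [-2.99, -0.16], [-3.1, 3.1]. Speed limits (rad/s): [2.79, 2.79, 3.14, 3.14, 3.14, 3.14].

## Interface

Orientations are given as a 3x3 rotation matrix whose columns are the frame's x, y, z axes.
In Python, from plant import status, vision, manip, finder gives the robot as it stands. The module is installed in compiled form; this text tells all that it offers.
- The arm moves only by the tool play_rows, never from a script. Its argument "rows" is a list of rows, each a list of 7 numbers: the shift along the tool's x, y, z in cm, then the turn, a rotation vector about the tool's x, y, z in rad, then the finger opening in cm, from 0 to 8.7. A call has 1 to 10 rows; each row shifts and turns the commanded pose from where the row before left it, along the tool's axes as they then stand; what a row does not reach is not made up. A row lasts 1/8 s, in which the tool goes at most 62.5 mm and 10.7 degrees, less where a joint would pass 70% of its speed; a pose out of reach is approached as far as the arm can. A call with a gripper value outside its range is refused whole. The fingers move at their own pace and stop on an object; "newtons" is the grip in N (left out, the last holds). Time passes only in rows, so rows that do not move let the fingers close. It gives the time, the measured TCP pose, the force and the opening at its end, in the units of the state.
- status.get_state(): the state, without advancing time (a new reading comes with each control period).
- vision.get_image(name): name is "scene" or "top"; returns a dict with "image" (384x512x3 uint8, red, green, blue), "intrinsics" (3x3 intrinsics, pixels), "k1" (the pictures are not rectified: a ray, as slopes to the right and down, at radius r is drawn at 1 + k1 r^2 times it, then the intrinsics apply), "R" (3x3) and "t" (3): a world point X has camera coordinates R X + t. Camera axes: x right, y down, z forward; pixel columns grow to the right and rows downward; lengths in m; the calibration is good to about 2 mm. A picture is of the moment at which its call begins. There is no depth.
- manip.hand_in(): hands the job in, once; it reports no verdict.
Trained networks look in a picture, given as the dict that the camera call returned (one of the last four; its "shot" number tells which), for a name from the list of things; names that differ only in an ending like _2 or _b are one class to them, and where a whole thing is asked for, a point or a joint stands for the part that bears it (a point fixed in the world has none). Each returns a list of dicts, best first, with "score" (0 to 1); they miss things now and then, are a little off and sometimes report something else, mostly with a low value. They report only what shows in the picture. A call takes as long as a camera call. They do not tell look-alikes from the thing itself.
- finder.look_for(name, picture): "box" ([left, top, right, bottom] in pixels, round what is visible of it).
- finder.spot_point(name, picture): "at" ([column, row] in pixels: a listed point, or the origin of a listed thing).
The state is a dict: "t": time; "joint_positions": joint angles; "joint_velocities": joint speeds; "joint_torque": joint torques, N m; "position": TCP position; "orientation": TCP orientation; "ft_force": force on the tool from outside, world axes, zero at the start; "wrist_torque": the same for the moment, N m; "gripper_width": finger opening in m.
Only numpy, scipy, OpenCV 4.12 (cv2) and the standard library are available. Lean on these libraries where they do the work, as an engineer would, in place of code of your own. Each camera call takes 0.05 s, during which the arm holds its last target.

## Task

Nudge the four steel tins in the wooden rack apart, two towards each end and gently, to open a gap in the middle of the row, then slide the pink snack box upright down into that gap until it stands fully home on the rack floor, square with the row, with two tins on either side. Keep the tins standing in the rack (slide them, do not lift them out), never press or knock anything hard, leave the tiffin, tumbler and round lid alone, and let go at the end.

Things in the scene. Friction and masses are not known exactly. Their poses are not given: they have to be found in the camera images.
- rack: Base board of the dark wooden rack, fixed to the table, 100 mm in x (across the row) by 254 mm in y (along it), 10 mm thick. Origin: centre of its underside. On it is clamped a stiff frame: two end panels (84 mm wide, 12 thick, tops 100 mm above the table), inner faces 189 mm apart in y, and two rails, inner faces at x = +30 and -30 mm, 12 thick, tops only 22 mm above the table.
- rack_mid (a point): Middle of the base board's top, 10 mm above the table. The frame sits up to 16 mm to either side of this along y; how far is not measured: feel for the end panels. Tins and box fill 186 of its 189 mm, so each pair of tins must be slid right up to its panel (felt as a rising force). More than 22 N between tins, box and rack, or of robot on rack, is too hard.
- tin_a_center (a point): Tin next to the rack's +y end panel. Upright steel lunch tin, 54 mm along its x, 36 mm along its y (along the row), 80 mm tall, 0.13 to 0.25 kg, loose on the rack floor; long top edges rounded 2 mm. Point: its centre, 40 mm above its foot. Slides when gripped or pushed, and stays where left.
- tin_b_center (a point): Inner tin on the +y side of the middle gap. Upright steel lunch tin, 54 mm along its x, 36 mm along its y (along the row), 80 mm tall, 0.13 to 0.25 kg, loose on the rack floor; long top edges rounded 2 mm. Point: its centre, 40 mm above its foot. Slides when gripped or pushed, and stays where left.
- tin_c_center (a point): Inner tin on the -y side of the middle gap. Upright steel lunch tin, 54 mm along its x, 36 mm along its y (along the row), 80 mm tall, 0.13 to 0.25 kg, loose on the rack floor; long top edges rounded 2 mm. Point: its centre, 40 mm above its foot. Slides when gripped or pushed, and stays where left.
- tin_d_center (a point): Tin next to the rack's -y end panel. Upright steel lunch tin, 54 mm along its x, 36 mm along its y (along the row), 80 mm tall, 0.13 to 0.25 kg, loose on the rack floor; long top edges rounded 2 mm. Point: its centre, 40 mm above its foot. Slides when gripped or pushed, and stays where left.
- snack_center (a point): Upright pink plastic snack box, 54 mm along its x, 42 mm along its y (thickness, to go along the row), 90 mm tall, about 0.11 to 0.22 kg, loose, standing on the table outside the rack; its long bottom edges are rounded 2 mm. Point: its centre, 45 mm above its foot. Home in the rack, this centre is 55 mm above the table. Either way round is right.
- tiffin: Two-tier round steel tiffin with side latches, 127 mm diameter over the latches, 137 mm tall, standing on the table; leave alone. Origin: centre of its underside.
- tumbler: Glass tumbler, 72 mm diameter, 105 mm tall, standing on the table; leave alone. Origin: centre of its underside.
- lid: Hard silicone round lid lying flat, 112 mm diameter, 16 mm high with its knob; leave alone. Origin: centre of its underside.
There are look-alikes about, which are no part of the job. What is shaped like the part that bears tin_c_center but green or orange is not meant.

How it is judged:
On the way, in this order (a step that is already met when the one before it is completed fails the run):
1. the two inner tins are slid apart until the gap between them is about as wide as the snack box (centres over 72 mm apart) (horizontal distance between tin_b_center and tin_c_center above 0.072 m), for 0.2 s.
2. the snack box stands on the rack floor in the gap (x of snack_center in the frame of rack between -0.006 and 0.006 m and z of snack_center in the frame of rack between 0.051 and 0.058 m and angle between snack_center's own z axis and vertical below 0.06 rad and y of snack_center in the frame of rack between -0.02 and 0.02 m), for 0.2 s.
At the end, for the whole second after the job is handed in: Snack box upright (0.06 rad), square (0.08 rad) and at rest on the rack floor (3 mm), within 20 mm along and 6 mm across the row of rack_mid; all four tins upright (0.06 rad) on the rack floor, within 6 mm of its centre line, a and b on the +y side, c and d on the -y side (all of step 2 and angle between the y axis of snack_center and the y axis of rack, either way round below 0.08 rad and x of tin_a_center in the frame of rack between -0.006 and 0.006 m and z of tin_a_center in the frame of rack between 0.046 and 0.053 m and angle between each of tin_a_center, tin_b_center, tin_c_center, tin_d_center's own z axis and vertical below 0.06 rad and x of tin_b_center in the frame of rack between -0.006 and 0.006 m and z of tin_b_center in the frame of rack between 0.046 and 0.053 m and x of tin_c_center in the frame of rack between -0.006 and 0.006 m and z of tin_c_center in the frame of rack between 0.046 and 0.053 m and x of tin_d_center in the frame of rack between -0.006 and 0.006 m and z of tin_d_center in the frame of rack between 0.046 and 0.053 m and y of each of tin_a_center, tin_b_center in the frame of rack above 0.018 m and y of each of tin_c_center, tin_d_center in the frame of rack below -0.018 m and linear speed of snack below 0.01 m/s); the robot touches nothing.
It fails at once if a tin or the snack box is pressed against the rack with more than 22 N (contact force between any of tin_a, tin_b, tin_c, tin_d, snack and rack above 22 N).
It fails at once if tins or the snack box are pressed against one another with more than 22 N (contact force between tin_a and tin_b above 22 N or contact force between tin_c and tin_d above 22 N or contact force between any of tin_b, tin_c, tin_a, tin_d and snack above 22 N or contact force between tin_b and tin_c above 22 N).
It fails at once if the robot presses on the rack with more than 22 N (contact force between any of the arm, the fingers and rack above 22 N).
It fails at once if a tin is lifted more than 15 mm off the rack floor (z of any of tin_a_center, tin_b_center, tin_c_center, tin_d_center in the frame of rack above 0.065 m).
It fails at once if the tiffin, tumbler or lid is moved more than 15 mm (distance of any of tiffin, tumbler, lid from where it was at the start of the episode above 0.015 m).
It also fails if it takes over 72 s, if anything falls off the work surface, if the arm or the gripper's body presses on something with over 40 N, if the wrist force passes 120 N, or if a joint passes its speed limit or range.

## Working session

There is one attempt and no reset: what is moved stays moved. The work goes in short steps, Python scripts to look and compute and a tool call to move; the robot and the scene stay as the last step left them, time stands still between calls to the robot, and variables do not carry over. Pictures are saved under pics/ and viewed, and the job is handed in when it is done.

Besides the shell and the picture viewer there is one more tool, called after "Request:" as name(argument=value, ...) on one line, values as JSON. play_rows: Moves the arm, as the interface text tells. Its arguments: {"type":"object","properties":{"rows":{"type":"array"},"newtons":{"type":"number"}},"required":["rows"]}

```bash
ls; mkdir -p pics
python3 - <<'E'
from plant import status, vision, manip, finder
import cv2, numpy as np
s=status.get_state(); print(s); print(manip.tcp_to_grasp)
for n in ("scene","top"):
    p=vision.get_image(n); cv2.imwrite(f"pics/{n}0.png",cv2.resize(p["image"][:,:,::-1],(768,576),interpolation=cv2.INTER_CUBIC))
    print(n,p["intrinsics"],p["k1"],p["R"],p["t"],p["shot"])
    for k in ["rack","rack_mid","tin_a_center","snack_center","tiffin","tumbler","lid"]:
        print(k,[(np.round(d["at"]).tolist(),round(d["score"],2)) for d in finder.spot_point(k,p)])
        if k!="rack_mid":print("  box",[(np.round(d["box"]).tolist(),round(d["score"],2)) for d in finder.look_for(k,p)])
E
```

```text
pics
{'t': 0.0, 'joint_positions': array([ 1.40458377e+00,  3.85567014e-01,  6.63808663e-03, -5.19785691e-04,
       -1.19400169e+00, -2.58582716e-01]), 'joint_velocities': array([-0.00157797,  0.00148407,  0.00057893,  0.00043533,  0.00022525,
        0.00027967]), 'joint_torque': array([-1.70523435e-04, -3.90669644e+01,  1.87408948e+01,  4.22004998e+00,
        1.10589320e-02, -1.79065596e-04]), 'position': array([0.2573234 , 0.56891022, 0.22145501]), 'orientation': array([[-4.12308067e-01, -9.11044110e-01, -8.29767839e-04],
       [-9.11041863e-01,  4.12308894e-01, -2.02486391e-03],
       [ 2.18686100e-03, -7.89144859e-05, -9.99997606e-01]]), 'ft_force': array([-0.20939971, -0.51747889, -0.42933879]), 'wrist_torque': array([0.01206841, 0.05823166, 0.0060859 ]), 'gripper_width': 0.08718858990597947}
0.0187
scene [[393.43449838   0.         249.06848462]
 [  0.         393.43449838 187.41892405]
 [  0.           0.           1.        ]] -0.11057939184728431 [[ 0.5329414   0.84589394 -0.02090199]
 [ 0.55064597 -0.36546966 -0.75048048]
 [-0.64246593  0.38845252 -0.660562  ]] [-0.379
[... 754 characters left out ...]
 0.02001158 -0.1848974 ]
 [ 0.18470662 -0.01101151 -0.98273201]] [0.06630584 0.5759784  1.1858221 ] 2
rack [([239.0, 196.0], 0.58)]
  box [([188.0, 166.0, 291.0, 227.0], 0.59)]
rack_mid [([235.0, 195.0], 0.91)]
tin_a_center [([212.0, 202.0], 0.7)]
  box [([206.0, 188.0, 226.0, 211.0], 0.7), ([338.0, 187.0, 362.0, 218.0], 0.2)]
snack_center [([346.0, 202.0], 0.92)]
  box [([337.0, 185.0, 361.0, 217.0], 0.56), ([106.0, 109.0, 160.0, 172.0], 0.4)]
tiffin [([138.0, 147.0], 0.78), ([242.0, 195.0], 0.59)]
  box [([103.0, 109.0, 158.0, 170.0], 0.79)]
tumbler [([314.0, 116.0], 0.58)]
  box [([303.0, 90.0, 332.0, 131.0], 0.68)]
lid [([122.0, 239.0], 0.85)]
  box [([100.0, 219.0, 141.0, 258.0], 0.89)]
```

View pics/scene0.png

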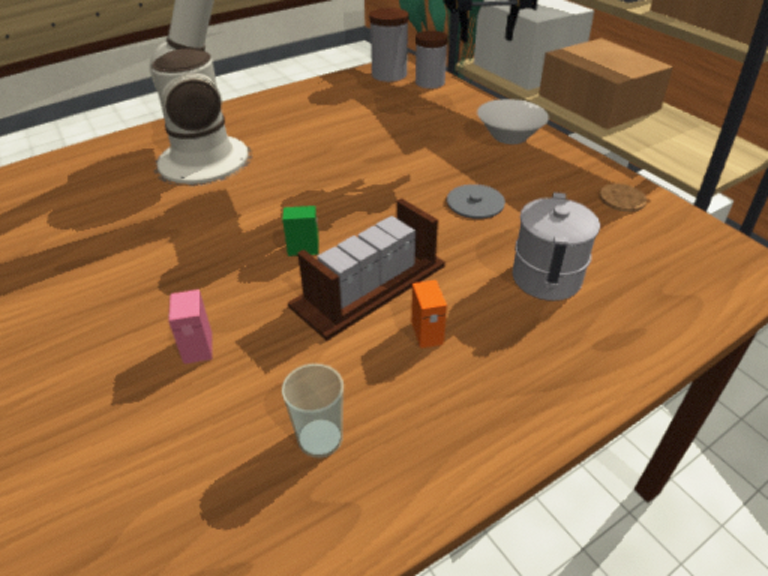

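View pics/top0.png

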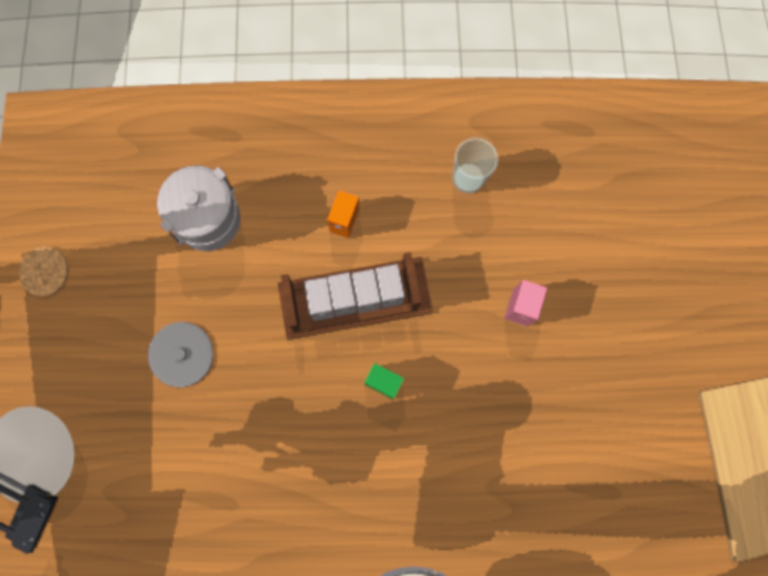

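The pink box is at scene (190,325)/1.5 and top (526,302)/1.5. The green and orange boxes are look-alikes. The rack holds four adjacent tins, rotated slightly from world y. I'll take enlarged crops and set up the calibration code next.

```bash
cat > h.py <<'E'
import numpy as np, cv2
from plant import status, vision, manip, finder
def proj(p,X):
    X=np.atleast_2d(X); c=X@p["R"].T+p["t"]; s=c[:,:2]/c[:,2:]
    K=p["intrinsics"]; r2=(s**2).sum(1,keepdims=True); s=s*(1+p["k1"]*r2)
    return s*[K[0,0],K[1,1]]+[K[0,2],K[1,2]]
def ray(p,uv):
    K=p["intrinsics"]; d=(np.atleast_2d(uv)-[K[0,2],K[1,2]])/[K[0,0],K[1,1]]
    s=d.copy()
    for _ in range(20): s=d/(1+p["k1"]*(s**2).sum(1,keepdims=True))
    return np.c_[s,np.ones(len(s))]@p["R"], -p["R"].T@p["t"]
def onz(p,uv,z):
    d,o=ray(p,uv); return o+d*((z-o[2])/d[:,2:])
def crop(p,c,w,name,f=8):
    a=int(c[0]-w/2); b=int(c[1]-w*.375)
    im=p["image"][max(b,0):b+int(w*.75),max(a,0):a+int(w)]
    cv2.imwrite("pics/"+name,cv2.resize(im[:,:,::-1],(800,600),interpolation=cv2.INTER_CUBIC)); print(name,"origin",a,b,"scale",800/int(w))
E
python3 - <<'E'
from h import *
import pickle
P={n:vision.get_image(n) for n in("scene","top")}
pickle.dump(P,open("P0.pkl","wb"))
crop(P["top"],(240,195),120,"ct.png"); crop(P["scene"],(245,178),120,"cs.png")
crop(P["top"],(350,200),60,"bt.png"); crop(P["scene"],(128,217),80,"bs.png")
print(onz(P["top"],[[235,195]],.01), onz(P["scene"],[[247,186]],.01))
print(onz(P["top"],[[346,202]],.045), onz(P["scene"],[[125,222]],.045))
E
```

```text
ct.png origin 180 150 scale 6.666666666666667
cs.png origin 185 133 scale 6.666666666666667
bt.png origin 320 177 scale 13.333333333333334
bs.png origin 88 187 scale 10.0
[[0.56890947 0.08828338 0.01      ]] [[0.55876266 0.0909766  0.01      ]]
[[ 0.53915371 -0.1904367   0.045     ]] [[ 0.54802845 -0.20862986  0.045     ]]
```

View pics/ct.png

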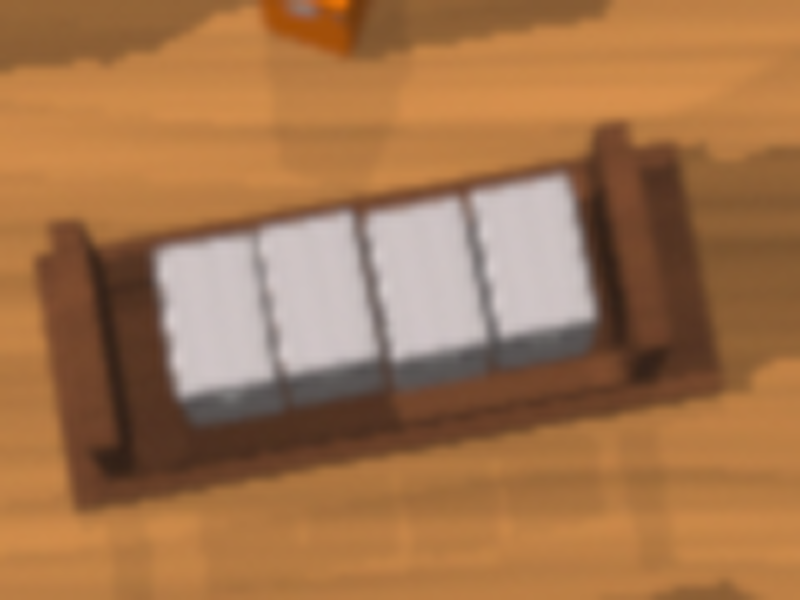

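View pics/cs.png

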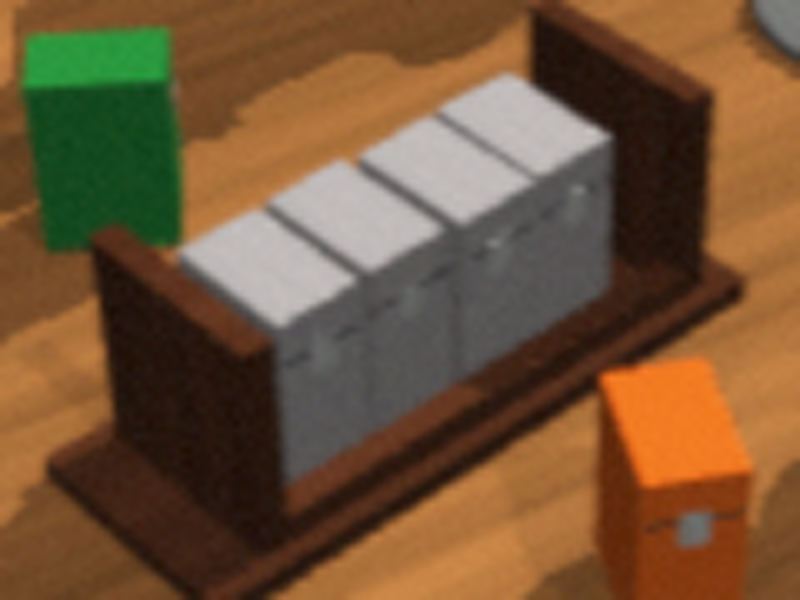

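View pics/bt.png

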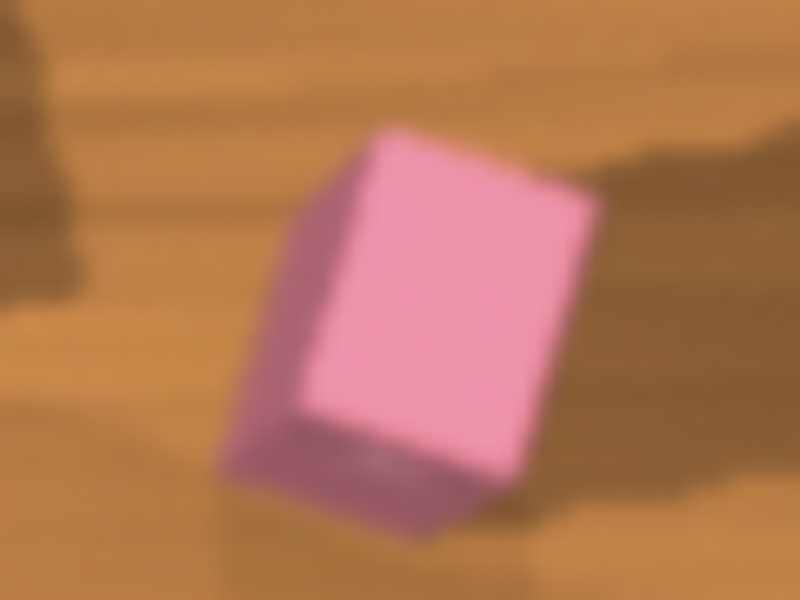

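View pics/bs.png

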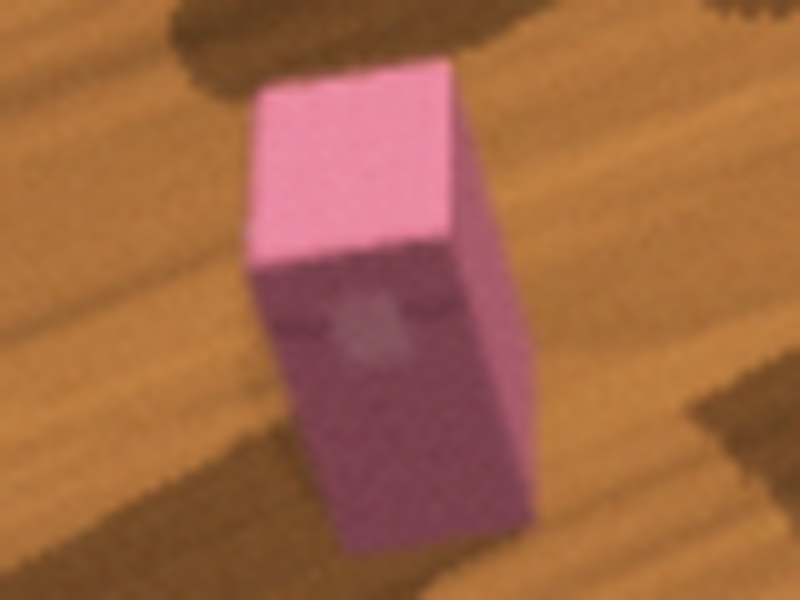

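```bash
cat > fit0.py <<'E'
from h import *
import pickle
from scipy.optimize import least_squares
P=pickle.load(open("P0.pkl","rb"))
def px(pts,o,s): return (np.array(pts,float)+.5)/s-.5+o
T,S=P["top"],P["scene"]
def Rz(a): return np.array([[np.cos(a),-np.sin(a)],[np.sin(a),np.cos(a)]])
def pt(q,l): return np.r_[Rz(q[2])@np.array(l[:2])+q[:2],l[2]]
# snack: z=.09 top; local (x:±27,y:±21)
ct=px([(375,127),(600,195),(520,487),(300,412)],[320,177],800/60)
cs=px([(255,88),(452,60),(447,240),(250,270)],[88,187],10)
print("top cam:",onz(T,ct,.09)[:,:2].round(4).tolist()); print("scene:",onz(S,cs,.09)[:,:2].round(4).tolist())
bt=px([(220,470),(420,540)],[320,177],800/60); bs=px([(350,553),(532,522)],[88,187],10)
print("foot",onz(T,bt,0)[:,:2].round(4).tolist(),onz(S,bs,0)[:,:2].round(4).tolist())
# tins block, z=.09
tt=px([(155,245),(572,173),(597,322),(180,400)],[180,150],800/120)
ts=px([(180,255),(275,328),(610,138),(510,72)],[185,133],800/120)
print("tins top",onz(T,tt,.09)[:,:2].round(4).tolist()); print("tins sc",onz(S,ts,.09)[:,:2].round(4).tolist())
pt_=px([(82,222),(120,468),(595,125),(632,355)],[180,150],800/120)
print("panels top",onz(T,pt_,.1)[:,:2].round(4).tolist())
ps=px([(95,235),(125,235),(270,340),(245,355),(535,5),(705,100)],[185,133],800/120)
print("panels sc",onz(S,ps,.1)[:,:2].round(4).tolist())
b=px([(80,503),(720,380),(680,148)],[180,150],800/120); print("board top",onz(T,b,.01)[:,:2].round(4).tolist())
b=px([(50,465),(745,285)],[185,133],800/120); print("board sc",onz(S,b,.01)[:,:2].round(4).tolist())
E
python3 fit0.py
```

```text
top cam: [[0.5713, -0.1873], [0.5578, -0.2283], [0.5045, -0.2101], [0.5191, -0.1705]]
scene: [[0.505, -0.21], [0.5203, -0.1708], [0.5726, -0.1905], [0.5586, -0.228]]
foot [[0.5211, -0.1723], [0.5064, -0.2109]] [[0.5556, -0.228], [0.569, -0.1904]]
tins top [[0.5778, 0.1644], [0.6014, 0.0125], [0.5462, 0.005], [0.5208, 0.1557]]
tins sc [[0.5495, 0.0052], [0.6003, 0.0132], [0.5759, 0.1634], [0.5224, 0.1565]]
panels top [[0.5848, 0.1899], [0.4954, 0.1765], [0.6168, 0.0041], [0.5323, -0.0066]]
panels sc [[0.5356, -0.0187], [0.5412, -0.0103], [0.615, 0.0037], [0.6169, -0.0065], [0.5034, 0.1803], [0.587, 0.1964]]
board top [[0.4935, 0.2002], [0.536, -0.0459], [0.6276, -0.0336]]
board sc [[0.5367, -0.0476], [0.5929, 0.2162]]
```

```bash
cat >> h.py <<'E'
def yawof(R): return np.degrees(np.arctan2(R[1,0],R[0,0]))
def plan(xyz,yaw,n,opening,order=None):
    """n equal rows, rotation about tool z and straight line; prints rows"""
    s=status.get_state(); R=s["orientation"]; d=np.array(xyz)-s["position"]
    y0=yawof(R); dy=(yaw-y0+180)%360-180
    rows=[]
    for i in range(n):
        a=np.radians(y0+dy*i/n); Rt=np.array([[np.cos(a),np.sin(a),0],[np.sin(a),-np.cos(a),0],[0,0,-1]])
        v=Rt.T@(d/n)*100
        rows.append([round(float(k),2) for k in v]+[0,0,round(float(-np.radians(dy)/n),3),opening])
    print("from",s["position"].round(4),"yaw",y0.round(2),"d",d.round(4),"dyaw",round(dy,2),"F",s["ft_force"].round(2))
    print(str(rows).replace(" ",""))
YR=9.5; U=np.array([np.cos(np.radians(YR)),np.sin(np.radians(YR))]); V=np.array([-U[1],U[0]]); C=np.array([.562,.0845])
def rack(x,y): return C+x*U+y*V
def torack(p): d=np.array(p)[:2]-C; return np.array([d@U,d@V])
def st():
    s=status.get_state(); R=s["orientation"]
    print("t",round(s["t"],2),"pos",s["position"].round(4),"yaw",yawof(R).round(2),"tilt",R[:2,2].round(4),"rack",torack(s["position"]).round(4),"F",s["ft_force"].round(2),"Frack",np.round([s["ft_force"][:2]@U,s["ft_force"][:2]@V],2),"w",round(s["gripper_width"],4))
    return s
E
python3 - <<'E'
from h import *
import pickle
P=pickle.load(open("P0.pkl","rb")); T,S=P["top"],P["scene"]
print("tiffin",onz(T,[[138,147]],0),onz(S,[[365,182]],0),"tumbler",onz(T,[[314,116]],0),onz(S,[[210,293]],0),"lid",onz(T,[[122,239]],0))
print("orange low corner", torack(onz(T,[[180+315/6.67,150+45/6.67]],0)[0]),torack(onz(T,[[180+345/6.67,150+50/6.67]],0)[0]), "green", [torack(q) for q in onz(S,[[185+45/6.67,133+248/6.67],[185+180/6.67,133+245/6.67]],0)])
print(rack(0,.0195))
plan([*rack(0,.0195),.17],-170.5,10,8.7)
E
```

```text
tiffin [[0.70524948 0.34425497 0.        ]] [[0.70016029 0.35234776 0.        ]] tumbler [[ 0.78184396 -0.12735136  0.        ]] [[ 0.77375807 -0.12716972  0.        ]] lid [[0.46152312 0.38140002 0.        ]]
orange low corner [0.1134163  0.00403814] [ 0.10922323 -0.00722545] green [array([-0.15724979, -0.04985106]), array([-0.12208042, -0.00980154])]
[0.55878157 0.10373257]
from [0.2575 0.5694 0.2225] yaw -114.34 d [ 0.3012 -0.4657 -0.0525] dyaw -56.16 F [0.52 0.43 0.18]
[[3.0,-4.66,0.53,0,0,0.098,8.7],[2.53,-4.94,0.53,0,0,0.098,8.7],[2.04,-5.16,0.53,0,0,0.098,8.7],[1.52,-5.33,0.53,0,0,0.098,8.7],[0.99,-5.46,0.53,0,0,0.098,8.7],[0.45,-5.53,0.53,0,0,0.098,8.7],[-0.09,-5.55,0.53,0,0,0.098,8.7],[-0.63,-5.51,0.53,0,0,0.098,8.7],[-1.17,-5.42,0.53,0,0,0.098,8.7],[-1.69,-5.28,0.53,0,0,0.098,8.7]]
```

Request:
play_rows(rows=[[3.0,-4.66,0.53,0,0,0.098,8.7],[2.53,-4.94,0.53,0,0,0.098,8.7],[2.04,-5.16,0.53,0,0,0.098,8.7],[1.52,-5.33,0.53,0,0,0.098,8.7],[0.99,-5.46,0.53,0,0,0.098,8.7],[0.45,-5.53,0.53,0,0,0.098,8.7],[-0.09,-5.55,0.53,0,0,0.098,8.7],[-0.63,-5.51,0.53,0,0,0.098,8.7],[-1.17,-5.42,0.53,0,0,0.098,8.7],[-1.69,-5.28,0.53,0,0,0.098,8.7]], newtons=10)

```text
t: 2.75
position: [0.5598, 0.1022, 0.1697]
orientation: [[-0.987, -0.162, 0.001], [-0.162, 0.987, 0.0], [-0.001, 0.0, -1.0]]
ft_force: [0.6, 0.6, -0.5]
gripper_width: 0.0871
```

Request:
play_rows(rows=[[0,0,0,0,0,0,8.7],[0,0,0,0,0,0,8.7]])

```text
t: 3.0
position: [0.5588, 0.1036, 0.1695]
orientation: [[-0.986, -0.165, -0.0], [-0.165, 0.986, 0.0], [0.0, 0.0, -1.0]]
ft_force: [-0.6, -0.1, 0.5]
gripper_width: 0.087
```

```bash
python3 -c "
from h import *
st(); plan([*rack(0,.0195),.041],-170.5,5,8.7)"
```

```text
t 3.0 pos [0.5588 0.1036 0.1695] yaw -170.51 tilt [-0.0002  0.0001] rack [-0.      0.0194] F [-0.64 -0.11  0.53] Frack [-0.65 -0.01] w 0.087
from [0.5588 0.1036 0.1695] yaw -170.51 d [-0.000e+00  1.000e-04 -1.285e-01] dyaw 0.01 F [-0.64 -0.11  0.53]
[[-0.0,0.0,2.57,0,0,-0.0,8.7],[-0.0,0.0,2.57,0,0,-0.0,8.7],[-0.0,0.0,2.57,0,0,-0.0,8.7],[-0.0,0.0,2.57,0,0,-0.0,8.7],[-0.0,0.0,2.57,0,0,-0.0,8.7]]
```

Request:
play_rows(rows=[[0,0,2.57,0,0,0,8.7],[0,0,2.57,0,0,0,8.7],[0,0,2.57,0,0,0,8.7],[0,0,2.57,0,0,0,8.7],[0,0,2.57,0,0,0,8.7],[0,0,0,0,0,0,8.7],[0,0,0,0,0,0,6.5],[0,0,0,0,0,0,5.8]])

```text
t: 4.0
position: [0.5596, 0.1045, 0.0425]
orientation: [[-0.986, -0.166, 0.003], [-0.166, 0.986, 0.001], [-0.003, 0.001, -1.0]]
ft_force: [0.1, 0.1, -0.5]
gripper_width: 0.0744
```

Request:
play_rows(rows=[[0,0,0,0,0,0,5.6],[0,0,0,0,0,0,5.4],[0,0,0,0,0,0,5.0],[0,0,0,0,0,0,5.0],[0,0,0,0,0,0,5.0]])

```text
t: 4.62
position: [0.5592, 0.1038, 0.0414]
orientation: [[-0.986, -0.165, 0.001], [-0.165, 0.986, 0.0], [-0.001, -0.0, -1.0]]
ft_force: [1.1, -0.1, 3.0]
gripper_width: 0.0542
```

```bash
python3 -c "
from h import *
st()"
```

```text
t 4.62 pos [0.5592 0.1038 0.0414] yaw -170.48 tilt [0.0008 0.0001] rack [0.0004 0.0195] F [ 1.11 -0.09  3.02] Frack [ 1.08 -0.27] w 0.0542
```

Request:
play_rows(rows=[[0,0.3,0,0,0,0,5.0],[0,0.4,0,0,0,0,5.0],[0,0.4,0,0,0,0,5.0],[0,0.4,0,0,0,0,5.0],[0,0.3,0,0,0,0,5.0],[0,0.2,0,0,0,0,5.0],[0,0,0,0,0,0,5.0]])

```text
t: 5.5
position: [0.5555, 0.1235, 0.0414]
orientation: [[-0.986, -0.166, 0.0], [-0.166, 0.986, -0.0], [-0.0, -0.0, -1.0]]
ft_force: [0.2, -4.2, 5.5]
gripper_width: 0.0541
```

```bash
python3 -c "
from h import *
st()"
```

```text
t 5.5 pos [0.5555 0.1235 0.0414] yaw -170.46 tilt [ 0.0001 -0.0004] rack [0.0001 0.0395] F [ 0.16 -4.24  5.47] Frack [-0.54 -4.21] w 0.0541
```

Request:
play_rows(rows=[[0,0.2,-0.04,0,0,0,5.0],[0,0.2,0,0,0,0,5.0]])

```text
t: 5.75
position: [0.5547, 0.1275, 0.0414]
orientation: [[-0.986, -0.165, -0.0], [-0.165, 0.986, -0.0], [0.0, -0.0, -1.0]]
ft_force: [1.1, -3.9, 3.0]
gripper_width: 0.0543
```

Request:
play_rows(rows=[[0,0.1,0,0,0,0,5.0],[0,0.1,0,0,0,0,5.0]])

```text
t: 6.0
position: [0.5542, 0.1288, 0.0414]
orientation: [[-0.986, -0.165, -0.001], [-0.165, 0.986, -0.001], [0.001, -0.001, -1.0]]
ft_force: [1.5, -7.2, 4.0]
gripper_width: 0.0539
```

Request:
play_rows(rows=[[0,0.1,0,0,0,0,5.0],[0,0.05,0,0,0,0,5.0]])

```text
t: 6.25
position: [0.5538, 0.1291, 0.0413]
orientation: [[-0.986, -0.165, -0.002], [-0.165, 0.986, -0.002], [0.002, -0.002, -1.0]]
ft_force: [2.3, -11.4, 4.8]
gripper_width: 0.054
```

Request:
play_rows(rows=[[0,-0.1,0,0,0,0,5.0],[0,0,0,0,0,0,5.4],[0,0,0,0,0,0,6.5],[0,0,0,0,0,0,8.7],[0,0,0,0,0,0,8.7],[0,0,-2,0,0,0,8.7],[0,-1,-4,0,0,0,8.7]])

```text
t: 7.12
position: [0.5549, 0.1201, 0.1003]
orientation: [[-0.986, -0.166, -0.004], [-0.166, 0.986, -0.002], [0.004, -0.001, -1.0]]
ft_force: [0.3, 0.1, 0.4]
gripper_width: 0.0858
```

```bash
python3 -c "
from h import *
st()
p=vision.get_image('top'); crop(p,(240,195),120,'ct1.png')
plan([*rack(0,-.0195),.105],-170.5,2,8.7)
"
```

```text
t 7.12 pos [0.5549 0.1201 0.1003] yaw -170.44 tilt [-0.0042 -0.0017] rack [-0.0012  0.0363] F [0.35 0.13 0.4 ] Frack [0.37 0.07] w 0.0858
ct1.png origin 180 150 scale 6.666666666666667
from [0.559  0.1203 0.1073] yaw -170.4 d [ 0.0062 -0.0551 -0.0023] dyaw -0.1 F [ 0.96 -0.31  3.81]
[[0.15,-2.77,0.11,0,0,0.001,8.7],[0.15,-2.77,0.11,0,0,0.001,8.7]]
```

View pics/ct1.png

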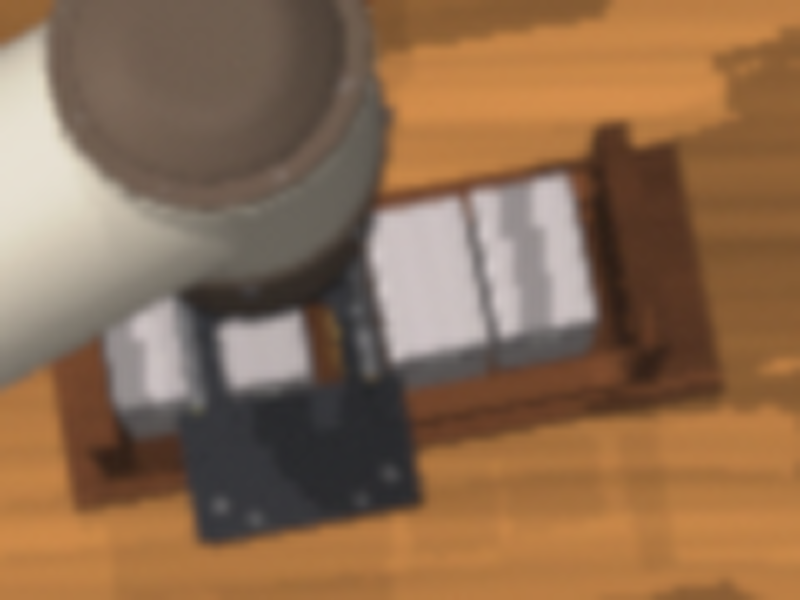

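Request:
play_rows(rows=[[0,-2.8,0,0,0,0,8.7],[0,-2.8,0,0,0,0,8.7],[0,0,0,0,0,0,8.7],[0,0,0,0,0,0,8.7]])

```text
t: 7.68
position: [0.5654, 0.0651, 0.1014]
orientation: [[-0.986, -0.165, 0.0], [-0.165, 0.986, 0.0], [-0.0, 0.0, -1.0]]
ft_force: [0.2, 0.7, 0.5]
gripper_width: 0.0873
```

```bash
python3 -c "
from h import *
st()
plan([*rack(0,-.0195),.042],-170.5,3,8.7)
"
```

```text
t 7.67 pos [0.5654 0.0651 0.1014] yaw -170.49 tilt [0.0002 0.0003] rack [ 0.0002 -0.0197] F [0.19 0.69 0.5 ] Frack [0.3  0.65] w 0.0873
from [0.5654 0.0651 0.1014] yaw -170.49 d [-0.0002  0.0001 -0.0594] dyaw -0.01 F [0.19 0.69 0.5 ]
[[0.01,0.01,1.98,0,0,0.0,8.7],[0.01,0.01,1.98,0,0,0.0,8.7],[0.01,0.01,1.98,0,0,0.0,8.7]]
```

Request:
play_rows(rows=[[0,0,1.98,0,0,0,8.7],[0,0,1.98,0,0,0,8.7],[0,0,1.98,0,0,0,8.7],[0,0,0,0,0,0,6.5],[0,0,0,0,0,0,5.8],[0,0,0,0,0,0,5.5],[0,0,0,0,0,0,5.2],[0,0,0,0,0,0,5.0],[0,0,0,0,0,0,5.0]])

```text
t: 8.8
position: [0.565, 0.0647, 0.0426]
orientation: [[-0.986, -0.165, -0.0], [-0.165, 0.986, -0.0], [0.0, -0.0, -1.0]]
ft_force: [-3.6, 0.6, 3.8]
gripper_width: 0.0545
```

Request:
play_rows(rows=[[0,-0.2,0,0,0,0,5.0],[0,-0.3,0,0,0,0,5.0],[0,-0.2,0,0,0,0,5.0],[0,-0.1,0,0,0,0,5.0],[0,0,0,0,0,0,5.0]])

```text
t: 9.43
position: [0.5679, 0.0573, 0.0426]
orientation: [[-0.986, -0.165, 0.003], [-0.165, 0.986, 0.001], [-0.003, 0.0, -1.0]]
ft_force: [0.0, 3.2, 5.2]
gripper_width: 0.0536
```

```bash
python3 -c "
from h import *
st()
"
```

```text
t 9.43 pos [0.5679 0.0573 0.0426] yaw -170.48 tilt [0.0026 0.0009] rack [ 0.0013 -0.0278] F [0.01 3.23 5.21] Frack [0.54 3.18] w 0.0536
```

Request:
play_rows(rows=[[0,-0.15,-0.04,0,0,0,5.0],[0,-0.1,0,0,0,0,5.0]])

```text
t: 9.68
position: [0.5677, 0.0545, 0.0425]
orientation: [[-0.986, -0.165, 0.001], [-0.165, 0.986, 0.0], [-0.001, 0.0, -1.0]]
ft_force: [0.6, 3.6, 4.4]
gripper_width: 0.0539
```

Request:
play_rows(rows=[[0,-0.1,0,0,0,0,5.0],[0,-0.1,0,0,0,0,5.0]])

```text
t: 9.93
position: [0.5676, 0.0525, 0.0425]
orientation: [[-0.986, -0.165, 0.0], [-0.165, 0.986, 0.0], [-0.0, 0.0, -1.0]]
ft_force: [-0.3, 4.4, 3.7]
gripper_width: 0.0538
```

Request:
play_rows(rows=[[0,-0.1,0,0,0,0,5.0],[0,-0.05,0,0,0,0,5.0]])

```text
t: 10.18
position: [0.5677, 0.051, 0.0426]
orientation: [[-0.986, -0.165, 0.0], [-0.165, 0.986, 0.0], [-0.0, 0.0, -1.0]]
ft_force: [-0.2, 3.0, 4.9]
gripper_width: 0.0541
```

Request:
play_rows(rows=[[0,-0.1,0,0,0,0,5.0],[0,-0.05,0,0,0,0,5.0]])

```text
t: 10.42
position: [0.5679, 0.0498, 0.0425]
orientation: [[-0.986, -0.165, -0.0], [-0.165, 0.986, 0.0], [-0.0, 0.0, -1.0]]
ft_force: [-1.6, 7.6, 6.1]
gripper_width: 0.054
```

Request:
play_rows(rows=[[0,-0.1,0,0,0,0,5.0],[0,0,0,0,0,0,5.0]])

```text
t: 10.68
position: [0.5682, 0.0495, 0.0425]
orientation: [[-0.986, -0.165, 0.001], [-0.165, 0.986, 0.001], [-0.001, 0.001, -1.0]]
ft_force: [-1.0, 8.7, 5.1]
gripper_width: 0.0538
```

Request:
play_rows(rows=[[0,-0.1,0,0,0,0,5.0],[0,0,0,0,0,0,5.0]])

```text
t: 10.92
position: [0.5683, 0.0488, 0.0424]
orientation: [[-0.986, -0.165, 0.0], [-0.165, 0.986, 0.001], [-0.001, 0.001, -1.0]]
ft_force: [-1.2, 9.2, 4.7]
gripper_width: 0.0536
```

Request:
play_rows(rows=[[0,0.1,0,0,0,0,5.0],[0,0,0,0,0,0,5.4],[0,0,0,0,0,0,6.5],[0,0,0,0,0,0,8.7],[0,0,0,0,0,0,8.7],[0,0,-2,0,0,0,8.7],[0,2,-4,0,0,0,2],[0,2,-2,0,0,0,0],[0,0,0,0,0,0,0],[0,0,0,0,0,0,0]])

```text
t: 12.18
position: [0.5605, 0.0873, 0.1214]
orientation: [[-0.986, -0.165, -0.002], [-0.165, 0.986, -0.001], [0.002, -0.0, -1.0]]
ft_force: [-0.7, -0.6, -0.9]
gripper_width: 0.0546
```

```bash
python3 -c "
from h import *
st()
p=vision.get_image('scene'); crop(p,(245,178),120,'cs1.png')
plan([*rack(0,.0045),.05],-170.5,3,0)
"
```

```text
t 12.18 pos [0.5605 0.0873 0.1214] yaw -170.51 tilt [-0.0024 -0.0007] rack [-0.001  0.003] F [-0.66 -0.56 -0.93] Frack [-0.74 -0.44] w 0.0546
cs1.png origin 185 133 scale 6.666666666666667
from [0.5605 0.0871 0.1211] yaw -170.53 d [ 0.0008  0.0019 -0.0711] dyaw 0.03 F [ 0.74 -0.3   0.17]
[[-0.04,0.06,2.37,0,0,-0.0,0],[-0.04,0.06,2.37,0,0,-0.0,0],[-0.04,0.06,2.37,0,0,-0.0,0]]
```

View pics/cs1.png

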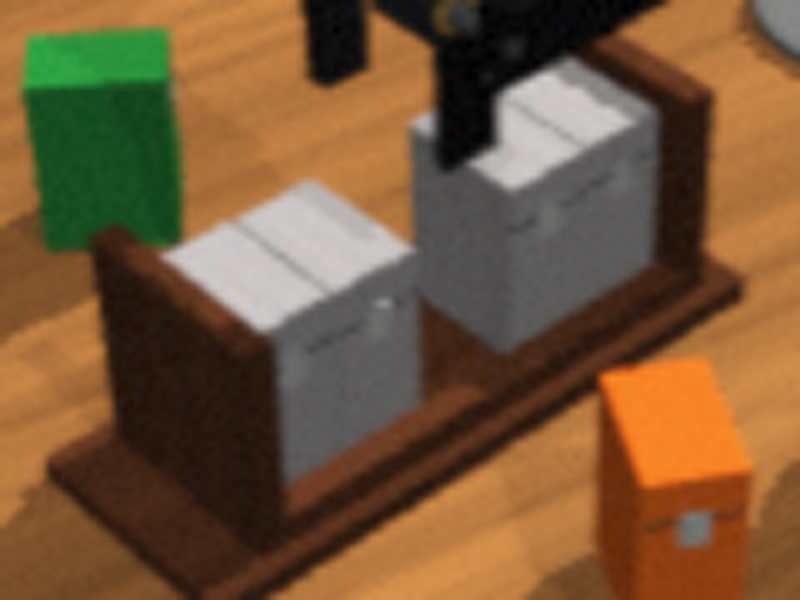

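The picture shows the gap open, at about (415–510, 200–350), with both pairs at their panels. Next I'll measure the gap by feel with the closed fingers.

Request:
play_rows(rows=[[0,0,0,0,0,0,0],[0,0.15,0,0,0,0,0],[0,0,0,0,0,0,0],[0,0,0,0,0,0,0],[0,0,2.3,0,0,0,0],[0,0,2.3,0,0,0,0],[0,0,2.3,0,0,0,0],[0,0,0,0,0,0,0],[0,0,0,0,0,0,0]])

```text
t: 13.35
position: [0.5619, 0.0896, 0.0543]
orientation: [[-0.986, -0.166, 0.001], [-0.166, 0.986, 0.0], [-0.001, -0.0, -1.0]]
ft_force: [1.6, -0.1, -0.1]
gripper_width: 0.0008
```

```bash
python3 -c "
from h import *
st()
"
```

```text
t 13.35 pos [0.5619 0.0896 0.0543] yaw -170.46 tilt [0.0014 0.0002] rack [0.0008 0.0051] F [ 1.57 -0.13 -0.1 ] Frack [ 1.53 -0.39] w 0.0008
```

Request:
play_rows(rows=[[0,-0.4,0.4,0,0,0,0],[0,-0.4,0.4,0,0,0,0],[0,-0.2,0,0,0,0,0],[0,0,0,0,0,0,0]])

```text
t: 13.85
position: [0.5629, 0.0794, 0.0455]
orientation: [[-0.986, -0.165, 0.0], [-0.165, 0.986, 0.0], [-0.0, 0.0, -1.0]]
ft_force: [0.0, -0.3, 0.2]
gripper_width: 0.0006
```

Request:
play_rows(rows=[[0,-0.1,0,0,0,0,0],[0,0,0,0,0,0,0]])

```text
t: 14.1
position: [0.563, 0.0793, 0.0456]
orientation: [[-0.986, -0.165, 0.0], [-0.165, 0.986, 0.001], [-0.0, 0.001, -1.0]]
ft_force: [-1.5, 4.0, 1.1]
gripper_width: 0.0005
```

Request:
play_rows(rows=[[0,-0.1,0,0,0,0,0],[0,0,0,0,0,0,0]])

```text
t: 14.35
position: [0.563, 0.0793, 0.0456]
orientation: [[-0.986, -0.165, 0.0], [-0.165, 0.986, 0.002], [-0.001, 0.002, -1.0]]
ft_force: [-3.1, 7.4, 0.4]
gripper_width: 0.0003
```

Request:
play_rows(rows=[[0,-0.1,0,0,0,0,0],[0,0,0,0,0,0,0]])

```text
t: 14.6
position: [0.5631, 0.0792, 0.0456]
orientation: [[-0.986, -0.165, 0.001], [-0.165, 0.986, 0.003], [-0.001, 0.003, -1.0]]
ft_force: [-4.9, 12.5, 1.4]
gripper_width: 0.0003
```

Request:
play_rows(rows=[[0,0.3,0,0,0,0,0],[0,0.5,0,0,0,0,0],[0,0.5,0,0,0,0,0],[0,0.4,0,0,0,0,0],[0,0.2,0,0,0,0,0],[0,0,0,0,0,0,0]])

```text
t: 15.35
position: [0.5602, 0.0954, 0.0454]
orientation: [[-0.986, -0.165, -0.0], [-0.165, 0.986, -0.0], [0.0, -0.0, -1.0]]
ft_force: [0.3, -0.2, -0.3]
gripper_width: 0.0002
```

Request:
play_rows(rows=[[0,0.15,0,0,0,0,0],[0,0,0,0,0,0,0]])

```text
t: 15.6
position: [0.56, 0.0968, 0.0454]
orientation: [[-0.986, -0.165, -0.0], [-0.165, 0.986, -0.0], [0.0, -0.0, -1.0]]
ft_force: [0.2, -0.3, -0.5]
gripper_width: 0.0005
```

Request:
play_rows(rows=[[0,0.15,0,0,0,0,0],[0,0,0,0,0,0,0]])

```text
t: 15.85
position: [0.5598, 0.0984, 0.0455]
orientation: [[-0.986, -0.165, 0.0], [-0.165, 0.986, 0.0], [-0.0, 0.0, -1.0]]
ft_force: [0.4, 0.3, -0.4]
gripper_width: 0.0006
```

Request:
play_rows(rows=[[0,0.15,0,0,0,0,0],[0,0,0,0,0,0,0]])

```text
t: 16.1
position: [0.5595, 0.0999, 0.0455]
orientation: [[-0.986, -0.165, 0.0], [-0.165, 0.986, 0.0], [-0.0, 0.0, -1.0]]
ft_force: [0.4, -0.3, -0.9]
gripper_width: 0.0009
```

Request:
play_rows(rows=[[0,0.15,0,0,0,0,0],[0,0,0,0,0,0,0]])

```text
t: 16.35
position: [0.5593, 0.1014, 0.0455]
orientation: [[-0.986, -0.165, 0.0], [-0.165, 0.986, 0.0], [-0.0, 0.0, -1.0]]
ft_force: [-0.1, -0.3, -0.2]
gripper_width: 0.0007
```

Request:
play_rows(rows=[[0,0.15,0,0,0,0,0],[0,0,0,0,0,0,0]])

```text
t: 16.6
position: [0.5589, 0.1018, 0.0455]
orientation: [[-0.986, -0.165, -0.001], [-0.165, 0.986, -0.001], [0.001, -0.001, -1.0]]
ft_force: [2.5, -4.4, 0.5]
gripper_width: 0.0006
```

Request:
play_rows(rows=[[0,0.15,0,0,0,0,0],[0,0,0,0,0,0,0]])

```text
t: 16.85
position: [0.5589, 0.1018, 0.0455]
orientation: [[-0.986, -0.165, -0.001], [-0.165, 0.986, -0.003], [0.001, -0.003, -1.0]]
ft_force: [3.1, -10.5, 0.5]
gripper_width: 0.0006
```

Request:
play_rows(rows=[[0,-0.5,0,0,0,0,0],[0,-0.6,-2,0,0,0,0],[0,0,-4,0,0,0,0],[0,0,-5,0,0,0,0],[0,0,-1,0,0,0,8.7]])

```text
t: 17.48
position: [0.5626, 0.0946, 0.1695]
orientation: [[-0.986, -0.166, 0.008], [-0.166, 0.986, 0.003], [-0.008, 0.002, -1.0]]
ft_force: [0.8, -0.1, -0.4]
gripper_width: 0.0046
```

```bash
python3 -c "
from h import *
st()
plan([.5387,-.1995,.17],-108.7,9,8.7)
"
```

```text
t 17.48 pos [0.5626 0.0946 0.1695] yaw -170.44 tilt [0.0077 0.0033] rack [0.0023 0.0098] F [ 0.76 -0.14 -0.4 ] Frack [ 0.73 -0.26] w 0.0046
from [0.5626 0.0946 0.1695] yaw -170.44 d [-0.0239 -0.2941  0.0005] dyaw 61.74 F [ 0.76 -0.14 -0.4 ]
[[0.81,-3.18,-0.01,0,0,-0.12,8.7],[1.18,-3.06,-0.01,0,0,-0.12,8.7],[1.54,-2.9,-0.01,0,0,-0.12,8.7],[1.87,-2.69,-0.01,0,0,-0.12,8.7],[2.18,-2.45,-0.01,0,0,-0.12,8.7],[2.46,-2.17,-0.01,0,0,-0.12,8.7],[2.7,-1.86,-0.01,0,0,-0.12,8.7],[2.9,-1.53,-0.01,0,0,-0.12,8.7],[3.06,-1.17,-0.01,0,0,-0.12,8.7]]
```

Request:
play_rows(rows=[[0.81,-3.18,0,0,0,-0.12,8.7],[1.18,-3.06,0,0,0,-0.12,8.7],[1.54,-2.9,0,0,0,-0.12,8.7],[1.87,-2.69,0,0,0,-0.12,8.7],[2.18,-2.45,0,0,0,-0.12,8.7],[2.46,-2.17,0,0,0,-0.12,8.7],[2.7,-1.86,0,0,0,-0.12,8.7],[2.9,-1.53,0,0,0,-0.12,8.7],[3.06,-1.17,0,0,0,-0.12,8.7],[0,0,0,0,0,0,8.7]])

```text
t: 18.73
position: [0.5359, -0.202, 0.1644]
orientation: [[-0.322, -0.947, -0.001], [-0.947, 0.322, 0.001], [-0.0, 0.002, -1.0]]
ft_force: [0.3, 0.4, -0.0]
gripper_width: 0.0864
```

Request:
play_rows(rows=[[0,0,0,0,0,0,8.7]])

```text
t: 18.85
position: [0.5364, -0.2002, 0.1649]
orientation: [[-0.32, -0.947, -0.001], [-0.947, 0.32, 0.001], [-0.0, 0.001, -1.0]]
ft_force: [-0.1, 0.3, -0.2]
gripper_width: 0.0869
```

```bash
python3 -c "
from h import *
import pickle
st()
plan([.5387,-.1995,.045],-108.7,4,8.7)
P={n:vision.get_image(n) for n in('scene','top')}
pickle.dump(P,open('P1.pkl','wb'))
crop(P['top'],(240,195),120,'ct2.png'); crop(P['scene'],(245,178),120,'cs2.png')
"
```

```text
t 18.85 pos [ 0.5364 -0.2002  0.1649] yaw -108.67 tilt [-0.0008  0.0006] rack [-0.0723 -0.2766] F [-0.11  0.33 -0.19] Frack [-0.06  0.34] w 0.0869
from [ 0.5364 -0.2002  0.1649] yaw -108.67 d [ 0.0023  0.0007 -0.1199] dyaw -0.03 F [-0.11  0.33 -0.19]
[[-0.04,-0.05,3.0,0,0,0.0,8.7],[-0.04,-0.05,3.0,0,0,0.0,8.7],[-0.04,-0.05,3.0,0,0,0.0,8.7],[-0.04,-0.05,3.0,0,0,0.0,8.7]]
ct2.png origin 180 150 scale 6.666666666666667
cs2.png origin 185 133 scale 6.666666666666667
```

View pics/ct2.png

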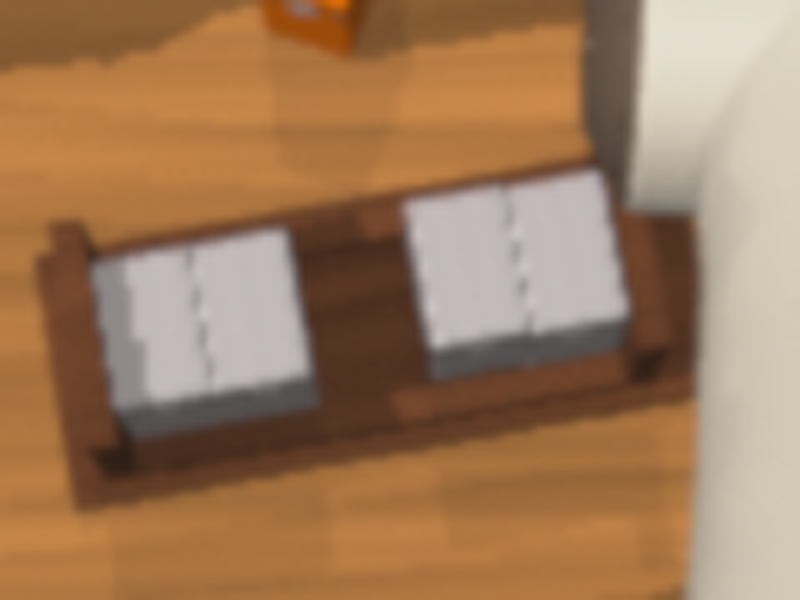

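View pics/cs2.png

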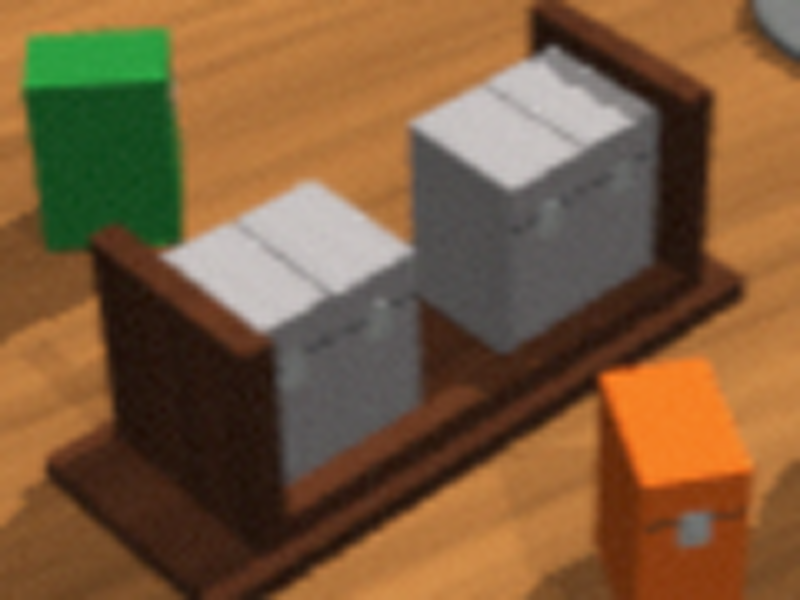

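```bash
cat > warp.py <<'E'
from h import *
import pickle
P=pickle.load(open("P1.pkl","rb"))
def warp(p,z,x0=-.07,x1=.07,y0=-.13,y1=.15,mm=.0004):
    ys=np.arange(y1,y0,-mm); xs=np.arange(x1,x0,-mm)
    Y,X=np.meshgrid(ys,xs)
    W=C+X[...,None]*U+Y[...,None]*V
    pts=np.c_[W.reshape(-1,2),np.full(X.size,z)]
    uv=proj(p,pts).reshape(*X.shape,2).astype(np.float32)
    return cv2.remap(p["image"],uv[...,0],uv[...,1],cv2.INTER_CUBIC)
if __name__=="__main__":
    for z in(.01,.022,.09):
        im=np.vstack([warp(P["top"],z),np.zeros((10,700,3),np.uint8),warp(P["scene"],z)])
        for k in range(-120,150,20): cv2.line(im,(int((150-k)/.4),345),(int((150-k)/.4),365),(255,255,0),1)
        for k in range(-60,70,10):
            for o in (0,360): cv2.line(im,(0,int(o+(70-k)/.4)),(8 if k else 16,int(o+(70-k)/.4)),(255,255,0),1)
        cv2.imwrite(f"pics/w{int(z*1000)}.png",im[:600,:,::-1] if im.shape[0]<=600 else cv2.resize(im[:,:,::-1],None,fx=.83,fy=.83)); print(im.shape)
E
python3 warp.py
```

```text
(710, 700, 3)
(710, 700, 3)
(710, 700, 3)
```

View pics/w10.png

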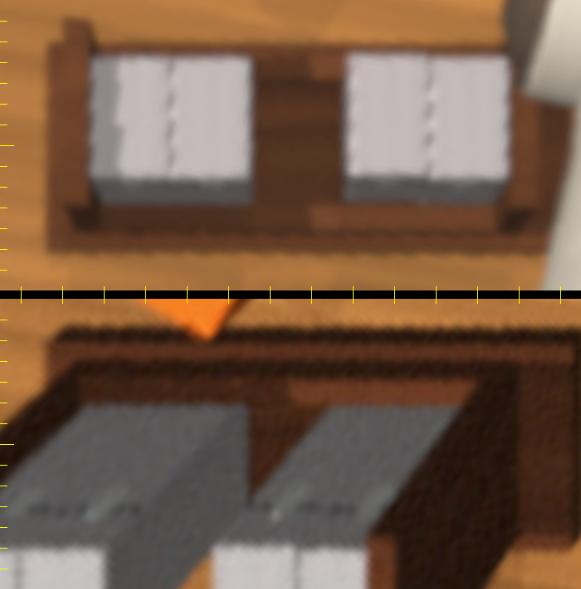

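View pics/w90.png

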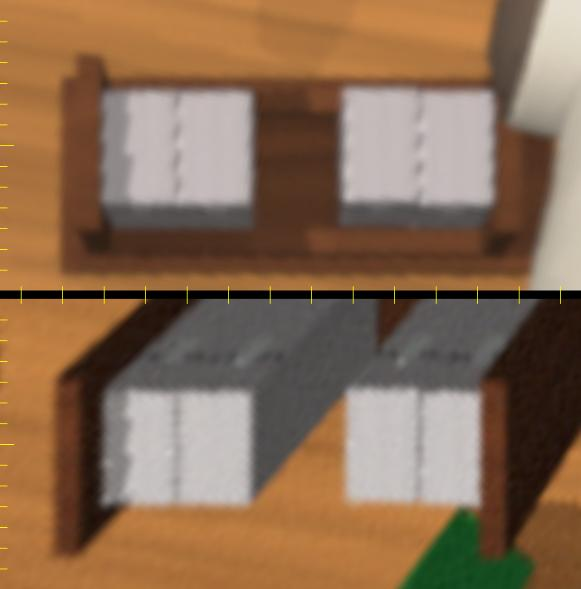

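View pics/w22.png

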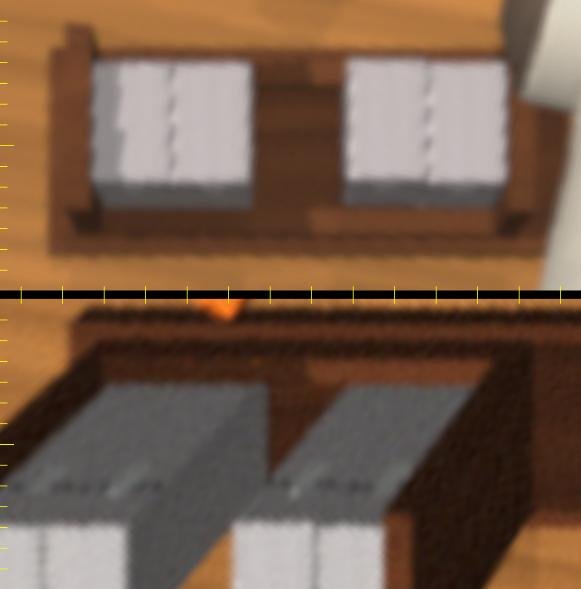

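Run:
```python
from warp import *
for n in("top","scene"):
    im=cv2.GaussianBlur(warp(P[n],.09,mm=.0002),(0,0),3).astype(int)
    m=((im.min(2)>95)&(im.max(2)-im.min(2)<45)).astype(np.uint8)
    X=lambda r:.07-r*.0002; Y=lambda c:.15-c*.0002
    cnt=[c for c in cv2.findContours(m,0,1)[0] if cv2.contourArea(c)>5e4]
    for c in cnt:
        r=cv2.minAreaRect(c); print(n,"ctr",np.round([X(r[0][1])*1e3,Y(r[0][0])*1e3],2),"size",np.round(np.array(r[1])*.2,1),"ang",round(r[2],2))
    g=im.sum(2).astype(float)
    # edges: long x-edges (far/near) by rows for y ranges; inner y-edges for x range
    def edge(prof): 
        d=np.gradient(prof); return np.argmax(np.abs(d))
    for lab,(ya,yb) in {"ab":(.04,.085),"cd":(-.08,-.02)}.items():
        for sgn in(1,-1):
            pts=[]
            for y in np.arange(ya,yb,.001):
                c=int((.15-y)/.0002); ra,rb=sorted([int((.07-sgn*.033)/.0002),int((.07-sgn*.022)/.0002)])
                pts.append((y,X(ra+edge(g[ra:rb,c]))))
            pts=np.array(pts); k=np.polyfit(pts[:,0],pts[:,1],1); med=np.median(pts[:,1]); print(n,lab,"x edge",sgn,round(med*1e3,2),"slope deg",round(np.degrees(k[0]),2))
    for lab,y0 in(("b",.0285),("c",-.0165)):
        pts=[]
        for x in np.arange(-.022,.022,.001):
            r=int((.07-x)/.0002); ca,cb=int((.15-y0-.006)/.0002),int((.15-y0+.006)/.0002)
            pts.append((x,Y(ca+edge(g[r,ca:cb]))))
        pts=np.array(pts); k=np.polyfit(pts[:,0],pts[:,1],1); print(n,lab,"inner",round(np.median(pts[:,1])*1e3,2),"slope deg",round(np.degrees(k[0]),2))
```

```text
top ctr [-1.98 64.49] size [73.5 59. ] ang 0.28
top ctr [ -1.55 -51.25] size [75.4 60. ] ang 0.95
top ctr [ 1.000e-01 -1.126e+02] size [139.8  34.4] ang 90.0
top ab x edge 1 26.2 slope deg 0.43
top ab x edge -1 -28.2 slope deg 0.71
top cd x edge 1 27.2 slope deg 1.77
top cd x edge -1 -27.5 slope deg 2.19
top b inner 29.0 slope deg -0.05
top c inner -14.6 slope deg -1.13
scene ctr [-0.1  63.68] size [73.4 58. ] ang 0.25
scene ctr [-3.000e-02 -4.866e+01] size [66.8 60.5] ang 0.35
scene ab x edge 1 25.8 slope deg 0.23
scene ab x edge -1 -29.0 slope deg 0.42
scene cd x edge 1 26.2 slope deg 2.1
scene cd x edge -1 -28.1 slope deg 2.5
scene b inner 29.2 slope deg -0.17
scene c inner -16.3 slope deg -0.08
```

Request:
play_rows(rows=[[-0.04,-0.05,3.0,0,0,0,8.7],[-0.04,-0.05,3.0,0,0,0,8.7],[-0.04,-0.05,3.0,0,0,0,8.7],[-0.04,-0.05,3.0,0,0,0,8.7],[0,0,0,0,0,0,7.0],[0,0,0,0,0,0,5.0],[0,0,0,0,0,0,4.4]], newtons=6)

```text
t: 19.82
position: [0.5401, -0.1998, 0.0471]
orientation: [[-0.319, -0.948, 0.003], [-0.948, 0.319, -0.0], [-0.001, -0.003, -1.0]]
ft_force: [1.0, -0.1, -0.4]
gripper_width: 0.0649
```

Request:
play_rows(rows=[[0,0,0,0,0,0,4.2],[0,0,0,0,0,0,4.0],[0,0,0,0,0,0,4.0],[0,0,0,0,0,0,4.0],[0,0,0,0,0,0,4.0]])

```text
t: 20.45
position: [0.5391, -0.2001, 0.0458]
orientation: [[-0.319, -0.948, 0.0], [-0.948, 0.319, -0.0], [0.0, -0.0, -1.0]]
ft_force: [-1.3, -1.2, 2.7]
gripper_width: 0.0426
```

```bash
python3 -c "
from h import *
st()"
```

```text
t 20.45 pos [ 0.5391 -0.2001  0.0458] yaw -108.61 tilt [ 0.0002 -0.0002] rack [-0.0696 -0.2769] F [-1.35 -1.22  2.72] Frack [-1.53 -0.98] w 0.0426
```

Request:
play_rows(rows=[[0,0,0,0,0,0,4.6],[0,0,0,0,0,0,6.0],[0,0,0,0,0,0,8.7],[0,0,0,0,0,0,8.7],[0,0,-4,0,0,0,8.7],[0,0,-4,0,0,0,8.7],[0,0,0,0,0,0.174,8.7],[0,0,0,0,0,0.174,8.7],[0,0,0,0,0,0.174,8.7],[0,0,0,0,0,0.174,8.7]])

```text
t: 21.7
position: [0.5389, -0.1999, 0.1254]
orientation: [[-0.856, -0.518, -0.0], [-0.518, 0.856, 0.0], [-0.0, 0.0, -1.0]]
ft_force: [-0.3, -0.3, -0.4]
gripper_width: 0.0868
```

Request:
play_rows(rows=[[0,0,0,0,0,0.174,8.7],[0,0,0,0,0,0.174,8.7],[0,0,0,0,0,0.174,8.7],[0,0,0,0,0,0.174,8.7],[0,0,0,0,0,0.179,8.7],[0,0,0,0,0,0,8.7],[0,0,0,0,0,0,8.7]])

```text
t: 22.58
position: [0.539, -0.1999, 0.1254]
orientation: [[-0.948, 0.317, -0.0], [0.317, 0.948, 0.0], [0.0, 0.0, -1.0]]
ft_force: [-0.7, 0.5, -0.0]
gripper_width: 0.087
```

```bash
python3 -c "
from h import *
import pickle
st()
plan([.5391,-.2001,.045],161.4,3,8.7)
p=vision.get_image('scene'); crop(p,(128,217),80,'bs1.png')
"
```

```text
t 22.57 pos [ 0.539  -0.1999  0.1254] yaw 161.52 tilt [-0.  0.] rack [-0.0697 -0.2767] F [-0.7   0.49 -0.02] Frack [-0.61  0.6 ] w 0.087
from [ 0.539  -0.1999  0.1254] yaw 161.52 d [ 0.0001 -0.0002 -0.0804] dyaw -0.12 F [-0.7   0.49 -0.02]
[[-0.01,-0.01,2.68,0,0,0.001,8.7],[-0.01,-0.01,2.68,0,0,0.001,8.7],[-0.01,-0.01,2.68,0,0,0.001,8.7]]
bs1.png origin 88 187 scale 10.0
```

View pics/bs1.png

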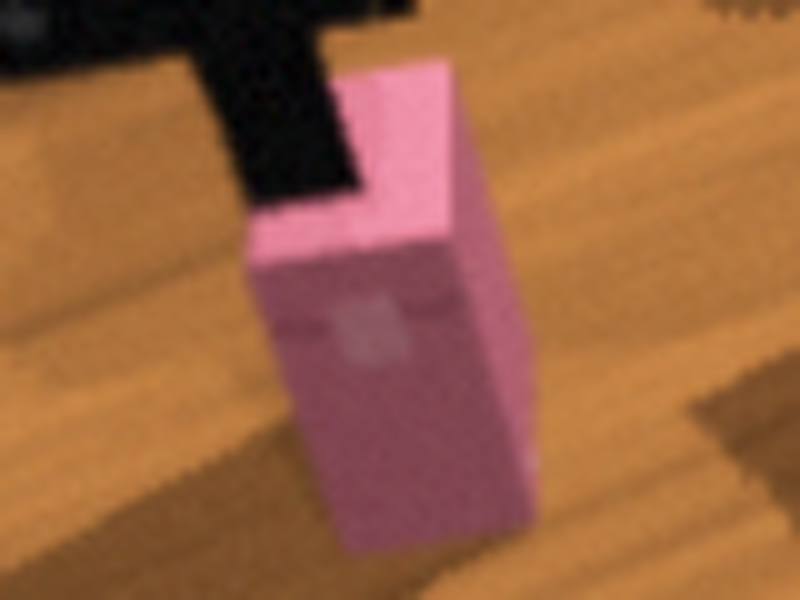

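The box is still upright and undisturbed, with its top face around (255–450, 60–265) in the crop. It is the pink one that fits the description. I'll descend and grip its 54 mm sides.

Request:
play_rows(rows=[[0,0,2.68,0,0,0,8.7],[0,0,2.68,0,0,0,8.7],[0,0,2.68,0,0,0,8.7],[0,0,0,0,0,0,7.0],[0,0,0,0,0,0,6.0],[0,0,0,0,0,0,5.6],[0,0,0,0,0,0,5.2]], newtons=15)

```text
t: 23.5
position: [0.5396, -0.2, 0.0461]
orientation: [[-0.948, 0.319, 0.002], [0.319, 0.948, -0.0], [-0.002, 0.0, -1.0]]
ft_force: [0.4, -0.5, 0.4]
gripper_width: 0.0563
```

Request:
play_rows(rows=[[0,0,0,0,0,0,5.0],[0,0,0,0,0,0,5.0],[0,0,0,0,0,0,5.0],[0,0,0,0,0,0,5.0]])

```text
t: 24.0
position: [0.5393, -0.1999, 0.0459]
orientation: [[-0.948, 0.319, 0.001], [0.319, 0.948, -0.0], [-0.001, -0.0, -1.0]]
ft_force: [-1.5, 0.5, 5.4]
gripper_width: 0.0545
```

Request:
play_rows(rows=[[0,0,-1,0,0,0,5.0],[0,0,-3,0,0,0,5.0],[0,0,-5,0,0,0,5.0],[0,0,-5,0,0,0,5.0],[0,0,0,0,0,0,5.0]])

```text
t: 24.62
position: [0.5416, -0.2004, 0.1899]
orientation: [[-0.948, 0.319, 0.01], [0.319, 0.948, -0.002], [-0.01, 0.002, -1.0]]
ft_force: [-0.0, -0.0, -2.4]
gripper_width: 0.0539
```

```bash
python3 -c "
from h import *
import pickle
st()
plan([*rack(.0005,.0061),.185],-170.55,8,5.0)
"
```

```text
t 24.62 pos [ 0.5416 -0.2004  0.1899] yaw 161.41 tilt [ 0.0101 -0.0017] rack [-0.0671 -0.2776] F [-0.01 -0.01 -2.36] Frack [-0.02 -0.01] w 0.0539
from [ 0.5416 -0.2004  0.1899] yaw 161.41 d [ 0.0199  0.291  -0.0049] dyaw 28.04 F [-0.01 -0.01 -2.36]
[[0.92,3.53,0.06,0,0,-0.061,5.0],[0.71,3.58,0.06,0,0,-0.061,5.0],[0.49,3.61,0.06,0,0,-0.061,5.0],[0.26,3.64,0.06,0,0,-0.061,5.0],[0.04,3.65,0.06,0,0,-0.061,5.0],[-0.18,3.64,0.06,0,0,-0.061,5.0],[-0.4,3.62,0.06,0,0,-0.061,5.0],[-0.62,3.59,0.06,0,0,-0.061,5.0]]
```

Request:
play_rows(rows=[[0.92,3.53,0.06,0,0,-0.061,5.0],[0.71,3.58,0.06,0,0,-0.061,5.0],[0.49,3.61,0.06,0,0,-0.061,5.0],[0.26,3.64,0.06,0,0,-0.061,5.0],[0.04,3.65,0.06,0,0,-0.061,5.0],[-0.18,3.64,0.06,0,0,-0.061,5.0],[-0.4,3.62,0.06,0,0,-0.061,5.0],[-0.62,3.59,0.06,0,0,-0.061,5.0],[0,0,0,0,0,0,5.0],[0,0,0,0,0,0,5.0]])

```text
t: 25.88
position: [0.5583, 0.0907, 0.1791]
orientation: [[-0.987, -0.162, -0.002], [-0.162, 0.987, -0.001], [0.003, -0.0, -1.0]]
ft_force: [-0.2, -1.2, -1.7]
gripper_width: 0.0542
```

Request:
play_rows(rows=[[0,0,0,0,0,0,5.0]])

```text
t: 26.0
position: [0.5588, 0.0901, 0.1798]
orientation: [[-0.987, -0.161, -0.001], [-0.161, 0.987, -0.0], [0.001, -0.0, -1.0]]
ft_force: [0.0, -0.1, -1.7]
gripper_width: 0.0539
```

```bash
python3 -c "
from h import *
import pickle
st()
plan([*rack(.0005,.0061),.142],-170.55,1,5.0)
p=vision.get_image('scene'); crop(p,(245,168),120,'i0.png')
p=vision.get_image('top'); crop(p,(240,195),120,'i0t.png')
"
```

```text
t 26.0 pos [0.5588 0.0901 0.1798] yaw -170.74 tilt [-0.0011 -0.0004] rack [-0.0022  0.0061] F [ 0.03 -0.07 -1.69] Frack [ 0.02 -0.08] w 0.0539
from [0.5588 0.0901 0.1798] yaw -170.74 d [ 0.0027  0.0005 -0.0378] dyaw 0.19 F [ 0.03 -0.07 -1.69]
[[-0.27,0.0,3.78,0,0,-0.003,5.0]]
i0.png origin 185 123 scale 6.666666666666667
i0t.png origin 180 150 scale 6.666666666666667
```

View pics/i0.png

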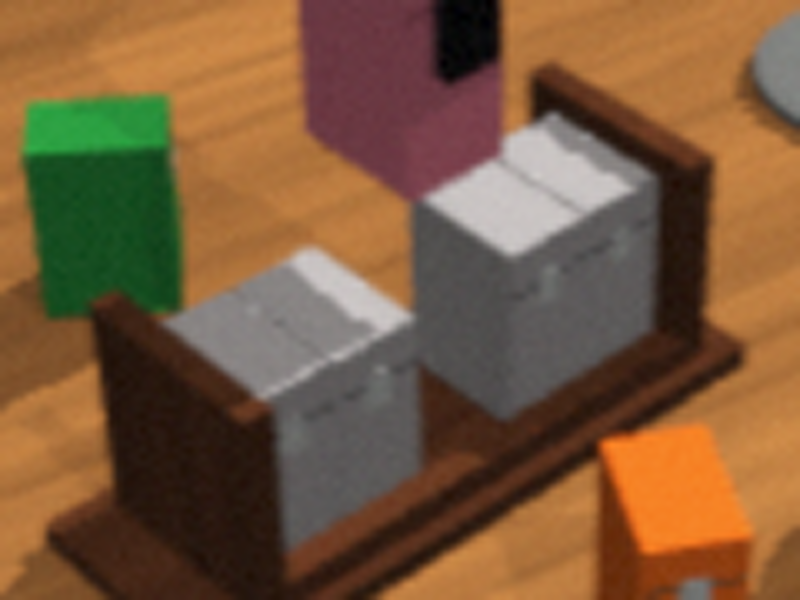

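Request:
play_rows(rows=[[-0.1,0,1.2,0,0,-0.003,5.0],[-0.1,0,1.2,0,0,0,5.0],[-0.07,0,1.2,0,0,0,5.0],[0,0,0,0,0,0,5.0],[0,0,0,0,0,0,5.0]])

```text
t: 26.72
position: [0.5621, 0.0916, 0.1443]
orientation: [[-0.986, -0.165, 0.0], [-0.165, 0.986, -0.0], [-0.0, -0.0, -1.0]]
ft_force: [0.8, 0.9, -2.1]
gripper_width: 0.0544
```

```bash
python3 -c "
from h import *
import pickle
st()
plan([*rack(.0005,.0061),.132],-170.55,1,5.0)
p=vision.get_image('scene'); crop(p,(245,168),120,'i1.png')
p=vision.get_image('top'); crop(p,(240,195),120,'i1t.png')
"
```

```text
t 26.73 pos [0.5621 0.0916 0.1443] yaw -170.48 tilt [ 0.0003 -0.0001] rack [0.0013 0.007 ] F [ 0.79  0.91 -2.13] Frack [0.93 0.77] w 0.0544
from [0.5621 0.0916 0.1443] yaw -170.48 d [-0.0006 -0.001  -0.0123] dyaw -0.07 F [ 0.79  0.91 -2.13]
[[0.08,-0.09,1.23,0,0,0.001,5.0]]
i1.png origin 185 123 scale 6.666666666666667
i1t.png origin 180 150 scale 6.666666666666667
```

View pics/i1.png

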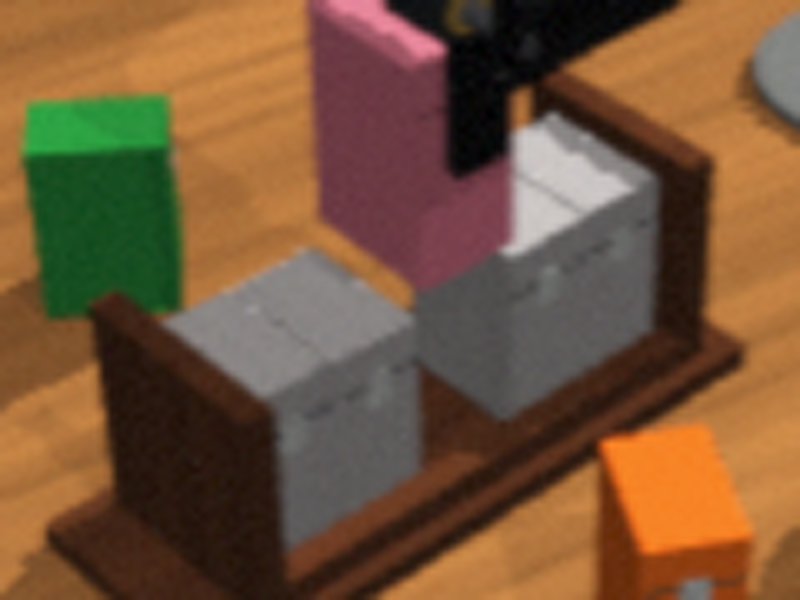

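View pics/i1t.png

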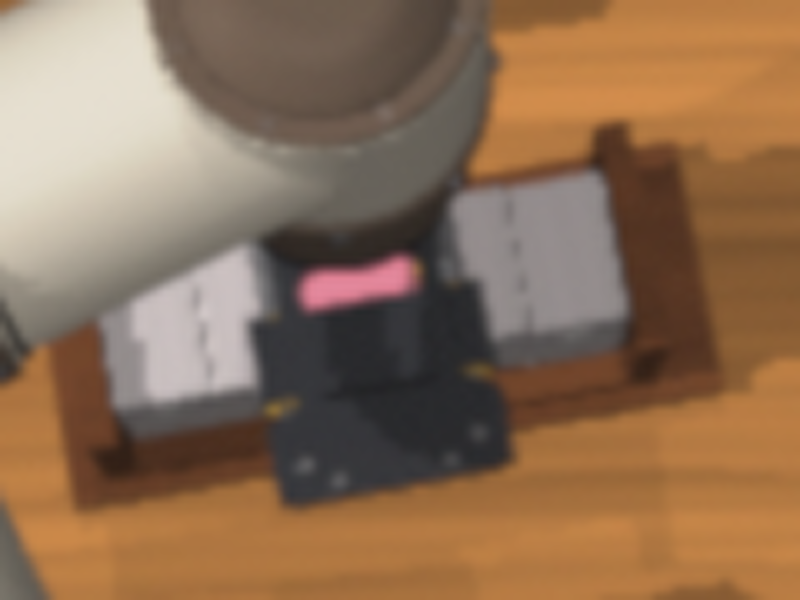

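Request:
play_rows(rows=[[0.08,-0.09,0.7,0,0,0,5.0],[0,0,0,0,0,0,5.0],[0,0,0,0,0,0,5.0]])

```text
t: 27.2
position: [0.5612, 0.0905, 0.1372]
orientation: [[-0.986, -0.165, 0.0], [-0.165, 0.986, -0.0], [0.0, -0.0, -1.0]]
ft_force: [-0.9, -0.2, -1.7]
gripper_width: 0.054
```

```bash
python3 -c "
from h import *
st()
plan([*rack(.0005,.0061),.132],-170.55,1,5.0)
"
```

```text
t 27.2 pos [0.5612 0.0905 0.1372] yaw -170.49 tilt [ 0.     -0.0001] rack [0.0002 0.006 ] F [-0.94 -0.23 -1.69] Frack [-0.96 -0.08] w 0.054
from [0.5612 0.0905 0.1372] yaw -170.49 d [ 0.0003  0.0001 -0.0052] dyaw -0.06 F [-0.94 -0.23 -1.69]
[[-0.03,0.01,0.52,0,0,0.001,5.0]]
```

Request:
play_rows(rows=[[-0.02,0.01,0.2,0,0,0,5.0],[0,0,0.2,0,0,0,5.0],[0,0,0.1,0,0,0,5.0]])

```text
t: 27.58
position: [0.5613, 0.0907, 0.132]
orientation: [[-0.986, -0.165, -0.0], [-0.165, 0.986, -0.0], [0.0, -0.0, -1.0]]
ft_force: [0.8, -0.1, -2.2]
gripper_width: 0.0539
```

Request:
play_rows(rows=[[0,0,0.2,0,0,0,5.0],[0,0,0.2,0,0,0,5.0]])

```text
t: 27.82
position: [0.5614, 0.0907, 0.1281]
orientation: [[-0.986, -0.165, -0.0], [-0.165, 0.986, 0.0], [0.0, 0.0, -1.0]]
ft_force: [-0.1, 0.6, -1.3]
gripper_width: 0.0539
```

```bash
python3 -c "
from h import *
st()
"
```

```text
t 27.82 pos [0.5614 0.0907 0.1281] yaw -170.49 tilt [-0.0001  0.    ] rack [0.0004 0.0062] F [-0.09  0.6  -1.31] Frack [0.01 0.61] w 0.0539
```

No contact yet, and the box bottom is now below the tin tops. I'll continue down.

Request:
play_rows(rows=[[0,0,0.4,0,0,0,5.0],[0,0,0.4,0,0,0,5.0],[0,0,0.4,0,0,0,5.0]])

```text
t: 28.2
position: [0.5613, 0.0906, 0.1159]
orientation: [[-0.986, -0.165, -0.0], [-0.165, 0.986, -0.0], [0.0, -0.0, -1.0]]
ft_force: [0.0, -0.1, -2.2]
gripper_width: 0.0543
```

Request:
play_rows(rows=[[0,0,0.4,0,0,0,5.0],[0,0,0.4,0,0,0,5.0],[0,0,0.4,0,0,0,5.0],[0,0,0.4,0,0,0,5.0]])

```text
t: 28.7
position: [0.5614, 0.0907, 0.1]
orientation: [[-0.986, -0.165, 0.0], [-0.165, 0.986, -0.0], [-0.0, -0.0, -1.0]]
ft_force: [0.7, 0.6, -2.0]
gripper_width: 0.0539
```

Request:
play_rows(rows=[[0,0,0.4,0,0,0,5.0],[0,0,0.4,0,0,0,5.0],[0,0,0.4,0,0,0,5.0],[0,0,0.4,0,0,0,5.0],[0,0,0,0,0,0,5.0]])

```text
t: 29.32
position: [0.5611, 0.0905, 0.0838]
orientation: [[-0.986, -0.165, -0.001], [-0.165, 0.986, -0.0], [0.001, -0.0, -1.0]]
ft_force: [-0.8, 0.8, -0.9]
gripper_width: 0.0538
```

```bash
python3 -c "
from h import *
st()
p=vision.get_image('scene'); crop(p,(245,168),120,'i2.png')
"
```

```text
t 29.32 pos [0.5611 0.0905 0.0838] yaw -170.49 tilt [-0.0008 -0.0003] rack [0.0001 0.0061] F [-0.81  0.76 -0.9 ] Frack [-0.67  0.88] w 0.0538
i2.png origin 185 123 scale 6.666666666666667
```

View pics/i2.png

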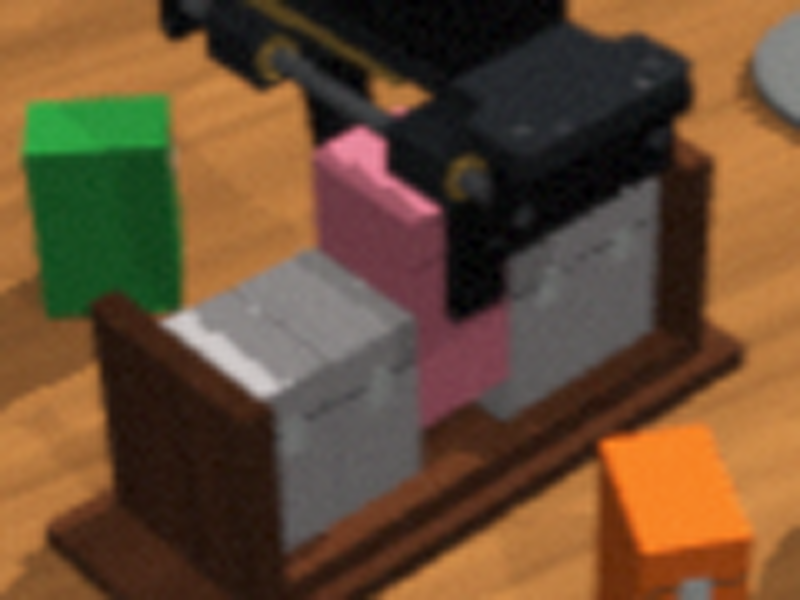

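The box is between the tins, with its foot at about (420–510, 360–425). The next depth is the rail tops.

Request:
play_rows(rows=[[-0.03,0,0.4,0,0,0,5.0],[0,0,0.4,0,0,0,5.0],[0,0,0.3,0,0,0,5.0],[0,0,0,0,0,0,5.0]])

```text
t: 29.88
position: [0.5614, 0.0906, 0.0729]
orientation: [[-0.986, -0.165, -0.001], [-0.165, 0.986, -0.0], [0.001, -0.0, -1.0]]
ft_force: [-0.3, -0.6, -1.6]
gripper_width: 0.0541
```

Request:
play_rows(rows=[[0,0,0.2,0,0,0,5.0],[0,0,0.2,0,0,0,5.0]])

```text
t: 30.12
position: [0.5617, 0.0907, 0.0692]
orientation: [[-0.986, -0.165, 0.0], [-0.165, 0.986, 0.0], [-0.0, 0.0, -1.0]]
ft_force: [-0.1, -0.3, -2.2]
gripper_width: 0.0539
```

Request:
play_rows(rows=[[0,0,0.2,0,0,0,5.0],[0,0,0.2,0,0,0,5.0]])

```text
t: 30.38
position: [0.5617, 0.0907, 0.0651]
orientation: [[-0.986, -0.165, -0.0], [-0.165, 0.986, -0.0], [0.0, -0.0, -1.0]]
ft_force: [0.5, 0.3, -2.0]
gripper_width: 0.0541
```

Past the rails with no force. Now the final approach to the floor, expected at TCP ≈ 0.056.

Request:
play_rows(rows=[[0,0,0.2,0,0,0,5.0],[0,0,0.2,0,0,0,5.0],[0,0,0.2,0,0,0,5.0],[0,0,0,0,0,0,5.0]])

```text
t: 30.88
position: [0.5615, 0.0906, 0.059]
orientation: [[-0.986, -0.165, -0.0], [-0.165, 0.986, -0.0], [0.0, -0.0, -1.0]]
ft_force: [0.2, -0.1, -2.2]
gripper_width: 0.0539
```

Request:
play_rows(rows=[[0,0,0.1,0,0,0,5.0],[0,0,0.1,0,0,0,5.0],[0,0,0,0,0,0,5.0]])

```text
t: 31.25
position: [0.5616, 0.0907, 0.0572]
orientation: [[-0.986, -0.165, -0.0], [-0.165, 0.986, -0.0], [0.0, -0.0, -1.0]]
ft_force: [0.5, -0.8, -2.0]
gripper_width: 0.0538
```

Request:
play_rows(rows=[[0,0,0.1,0,0,0,5.0],[0,0,0,0,0,0,5.0]])

```text
t: 31.5
position: [0.5616, 0.0907, 0.0562]
orientation: [[-0.986, -0.165, -0.0], [-0.165, 0.986, -0.0], [0.0, -0.0, -1.0]]
ft_force: [-1.0, 0.0, -2.1]
gripper_width: 0.054
```

Request:
play_rows(rows=[[0,0,0.05,0,0,0,5.0],[0,0,0,0,0,0,5.0]])

```text
t: 31.75
position: [0.5617, 0.0907, 0.0559]
orientation: [[-0.986, -0.165, 0.0], [-0.165, 0.986, 0.0], [-0.0, -0.0, -1.0]]
ft_force: [0.1, -0.5, -0.7]
gripper_width: 0.0536
```

Request:
play_rows(rows=[[0,0,0.05,0,0,0,5.0],[0,0,0,0,0,0,5.0]])

```text
t: 32.0
position: [0.5618, 0.0907, 0.0559]
orientation: [[-0.986, -0.165, 0.0], [-0.165, 0.986, -0.0], [-0.0, -0.0, -1.0]]
ft_force: [-2.7, -0.0, 4.1]
gripper_width: 0.0541
```

Request:
play_rows(rows=[[0,0,0.05,0,0,0,5.0],[0,0,0,0,0,0,5.0]])

```text
t: 32.25
position: [0.5618, 0.0907, 0.0559]
orientation: [[-0.986, -0.166, 0.0], [-0.166, 0.986, -0.0], [-0.0, -0.0, -1.0]]
ft_force: [-3.4, -0.7, 7.3]
gripper_width: 0.0542
```

The box is on the floor: force rises at TCP z 0.0559, exactly as predicted. I'll release and retreat.

Request:
play_rows(rows=[[0,0,-0.1,0,0,0,5.0],[0,0,0,0,0,0,5.4],[0,0,0,0,0,0,6.2],[0,0,0,0,0,0,8.0],[0,0,0,0,0,0,8.7],[0,0,0,0,0,0,8.7],[0,0,-2,0,0,0,8.7],[0,0,-5,0,0,0,8.7],[0,0,-5,0,0,0,8.7]])

```text
t: 33.38
position: [0.5614, 0.0906, 0.1768]
orientation: [[-0.986, -0.165, -0.001], [-0.165, 0.986, -0.001], [0.001, -0.0, -1.0]]
ft_force: [1.6, 0.1, 0.1]
gripper_width: 0.0866
```

Request:
play_rows(rows=[[0,-5,-2,0,0,0,8.7],[0,-6,0,0,0,0,8.7],[0,-6,0,0,0,0,8.7],[0,-6,0,0,0,0,8.7],[0,-5,0,0,0,0,8.7],[0,0,0,0,0,0,8.7],[0,0,0,0,0,0,8.7]])

```text
t: 34.25
position: [0.6077, -0.1853, 0.1954]
orientation: [[-0.986, -0.165, -0.001], [-0.165, 0.986, 0.0], [0.001, 0.0, -1.0]]
ft_force: [-0.1, 0.6, -1.3]
gripper_width: 0.0869
```

```bash
python3 -c "
from h import *
import pickle
st()
P={n:vision.get_image(n) for n in('scene','top')}
pickle.dump(P,open('P1.pkl','wb'))
crop(P['scene'],(245,178),120,'f.png')
crop(P['top'],(240,195),120,'ft.png')
for n in P: print(n,finder.spot_point('snack_center',P[n])[:1])
"; python3 warp.py
```

```text
t 34.25 pos [ 0.6077 -0.1853  0.1954] yaw -170.52 tilt [-0.0007  0.0003] rack [ 0.0005 -0.2737] F [-0.1   0.6  -1.34] Frack [-0.    0.61] w 0.0869
f.png origin 185 133 scale 6.666666666666667
ft.png origin 180 150 scale 6.666666666666667
scene []
top [{'at': [231.2, 194.2], 'score': 0.87}]
(710, 700, 3)
(710, 700, 3)
(710, 700, 3)
```

View pics/f.png

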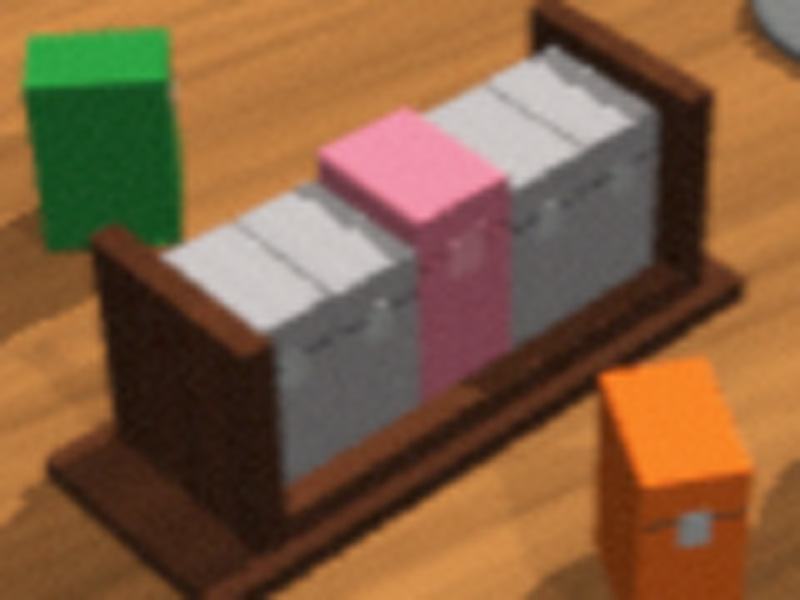

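View pics/ft.png

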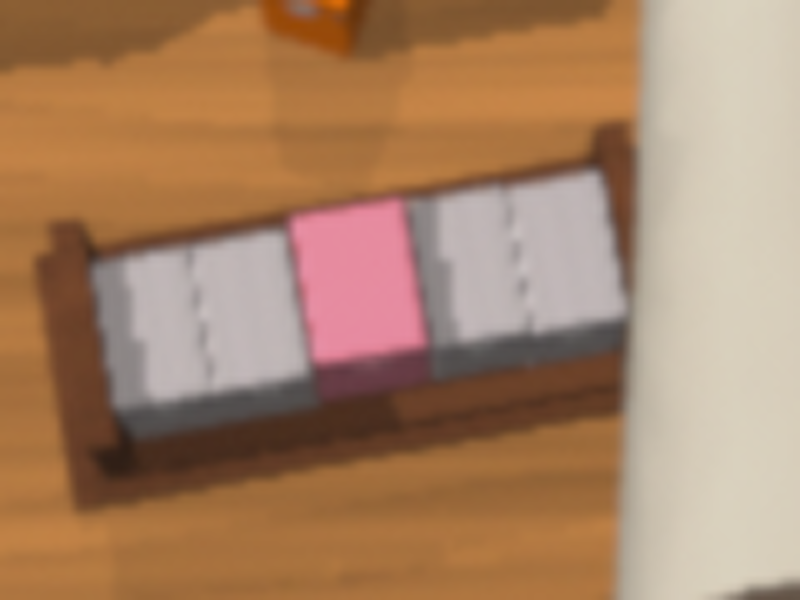

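View pics/w90.png

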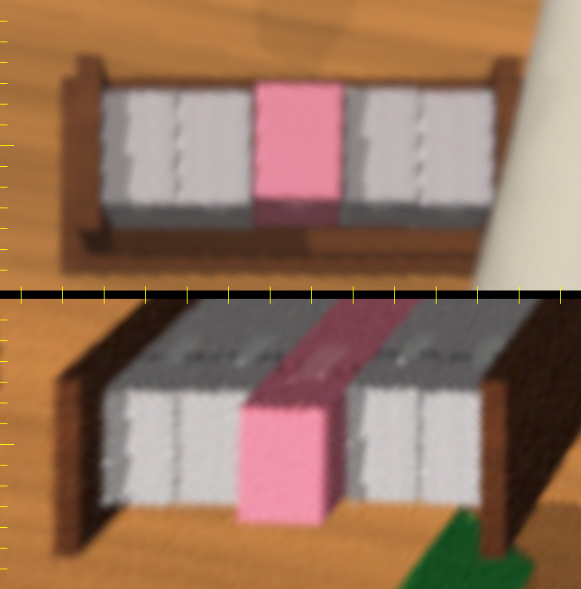

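The box is seated square between two tins on each side, with its top about 10 mm above theirs, as it should be when home. The gripper is clear, so I'm handing in.

```bash
python3 -c "
from h import *
st(); print(manip.hand_in())"
```

```text
t 34.45 pos [ 0.608  -0.1842  0.196 ] yaw -170.38 tilt [0.0003 0.    ] rack [ 0.001  -0.2726] F [-0.95 -0.1  -0.01] Frack [-0.96  0.06] w 0.0871
the job is handed in; nothing more can be done
None
```

The pink snack box is standing on the rack floor in the middle of the row, with two tins on either side, and I handed the job in at 34.5 s of the 72 s allowed. The hand-in gives no verdict.

**What I did**
- **Opening the gap:** I gripped each inner tin across its 54 mm sides and slid each pair up to its panel, with at most about 12 N at the wrist. I then probed the gap with the closed fingers, about 13 N at most. It was about 45 mm wide, centred 6 mm towards +y from the middle of the row.
- **Placing the box:** I squeezed the box across its 42 mm faces to centre it, then gripped it across its 54 mm sides. It went down with no sideways contact and touched the floor at the predicted height, with about 7 N at most. I then opened the fingers and moved away.

**Last checks**
- **Box and tins:** In both pictures the box is upright, square and home, standing about 10 mm above the tin tops, and all four tins are upright between the rails.
- **Robot:** The gripper is clear of everything, with almost no force on it.
- **Tiffin, tumbler and lid:** I never went near them, but I did not re-measure where they stand.

**Disagreements**
- **Gap centre:** The cameras put it 0.3 to 1.1 mm further towards +y than the probe did; I used the probed value.
- **Across the row:** Camera and arm readings differ by about 1 mm, within the 6 mm tolerance.
- **Network:** In the final scene picture it did not report the box; in the top picture it did.

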